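# Hole saws back in their case, in order of size

### The job

Put the four loose hole saws back into their open wooden case: stand each one upright, teeth down, in the recess made for its diameter, so that the row runs from the smallest to the largest. When all four sit fully down on the felt with nothing above the rim, shut the lid completely. Do not tip any of the saws over.

Things in the scene. Friction and masses are not known exactly. Their poses are not given: they have to be found in the camera images.
- saw_22: smallest hole saw: a green steel cup standing teeth down with a bright steel back plate on top, solid to grip, 22 mm outside diameter, 44 mm tall, 60 g; origin at the centre of its toothed underside, z up; round, so its yaw does not matter
- saw_35: second hole saw, alike: 35 mm diameter, 44 mm tall, 100 g; origin at the centre of its underside, z up
- saw_51: third hole saw, alike: 51 mm diameter, 44 mm tall, 160 g; origin at the centre of its underside, z up
- saw_64: largest hole saw, alike: 64 mm diameter, 44 mm tall, 220 g; origin at the centre of its underside, z up
- recess_22: smallest of the four round blue-felted recesses in the plywood deck of the case, for the 22 mm saw: 33.5 mm wide, 14.5 mm deep. Origin at the centre of its felt floor, 6.5 mm above the bench; z up, x towards the case's hinged back, y along the row. The row runs from smallest (+y end) to largest (-y end). The rim of the case is 50.5 mm above the felt
- recess_35: recess for the 35 mm saw: 47 mm wide; depth, origin and axes as recess_22. A saw down on the felt has its top 6.5 mm under the rim; one standing on the deck, or in too small a recess, is 8 mm over the rim and the lid cannot shut
- recess_51: recess for the 51 mm saw: 62 mm wide; depth, origin and axes as recess_22. From the middle of the case the recesses 22, 35, 51, 64 lie at y = +128.4, +64.2, -14.2 and -107.1 mm, all on its middle line (x = 0)
- recess_64: recess for the 64 mm saw: 76 mm wide; depth, origin and axes as recess_22. The case is fixed to the bench: outside 108 mm (x) by 350 mm (y), rim 57 mm above the bench, walls 6 mm thick
- lid (a joint): angle of the case's lid, rad: 0 shut, 1.57 upright; starts open at 1.6 to 1.8, leaning a little back, away from the robot. The hinge line runs along y, 54 mm behind the row (+x of the recess frames), 51 mm above the felt. Stiff hinge: the lid stays at any angle and takes 2 to 3 N at its free edge to push over and down. No knob or catch to work
- lid_edge (a point): middle of the lid's free edge (the front edge when shut), half way through its thickness. The lid is a wooden board, 108 mm from hinge to edge, 350 mm long, 10 mm thick; shut, it lies on the rim with its top 61 mm above the felt. Site axes: x from edge to hinge, y along the edge, z out of the lid's outer face
There are look-alikes about, which are no part of the job. What is shaped like the saw_35 but blue or pink is not meant.

How it is judged:
By the outcome, as a careful person would: the job done as asked, in the order asked, and still so for the second after the job is handed in, with the robot touching nothing.
It also fails if it takes over 120 s, if anything falls off the work surface, if the arm or the gripper's body presses on something with over 40 N, if the wrist force passes 120 N, or if a joint passes its speed limit or range.

### The arm

A 6-joint arm with a two-finger parallel gripper is mounted at the origin on the work surface. World frame = base frame: x ahead of the robot, y to its left, z up, the work surface at z = 0. Lengths are in m, angles in rad, forces in N, time in s.
With the tool pointing down it reaches from about 0.325 to 0.775 m from the base axis. Payload 5.5 kg.
Tool frame: the origin (TCP) lies on the mounting face of the last link; the fingertips stand bot.tip_extent ahead of it and the grasp point (between the pads) lies 155 mm ahead of it (bot.tip_extent is the distance from the TCP to the fingertips, in m); z points along the fingers, y is the direction in which the jaws open and shut (so a half turn about z gives the same grasp; the last joint's range is limited). The gripper opens to 85 mm and grips with 20 to 120 N. Pads are 22 mm wide; open, the fingers measure 114 mm over their backs; the gripper's body (76 mm by 85 mm) begins 54 mm behind the grasp point. The pads swing forward as they close: fully open they stand 13 mm farther back than shut.
Start: joints at [1.07, 0.091, 1.231, -0, 1.82, -0.057], TCP at [0.258, 0.542, 0.405] pointing down, gripper open.
Joint ranges: [-2.87, 2.87], [-0.86, 2.18], [0.17, 2.46], [-1.51, 4.65], [0.06, 2.69], [-2.65, 2.65]. Speed limits (rad/s): [2.57, 2.57, 3.01, 3.14, 3.14, 3.14].

### API

Orientations are given as a 3x3 rotation matrix whose columns are the frame's x, y, z axes.
In Python, from plant import sensors, grab_frame, bot, search_frame, pinpoint gives the robot as it stands.
- The arm moves only by the tool send_rows, never from a script. Its argument "commands" is a list of rows, each a list of 5 numbers: the shift along the tool's x, y, z in mm, then the turn about the tool's z in degrees, then the finger opening in mm, from 0 to 85.4. In form: [[dx, dy, dz, yaw, jaw], ...]. A call has 1 to 12 rows; each row shifts and turns the pose as measured when the row begins, along the tool's axes as they then stand; what a row does not reach is not made up. A row lasts 1/10 s, in which the tool goes at most 50 mm and 8.59 degrees, less where a joint would pass 70% of its speed; a pose out of reach is approached as far as the arm can. A call with a gripper value outside its range is refused whole. The fingers move at their own pace and stop on an object; the grip force is fixed at half the most. Time passes only in rows, so rows that do not move let the fingers close. It gives the time, the measured TCP pose, the force and the opening at its end, in the units of the state.
- sensors.state(): the state, without advancing time (a new reading comes with each control period).
- grab_frame(name): name is "scene" or "top" or "wrist"; returns a dict with "frame" (480x640x3 uint8, red, green, blue), "range_z" (480x640 float32, m along the optical axis (not along the pixel's ray), 0 where there is no reading), "K" (3x3 intrinsics, pixels), "extrinsics" (4x4, takes a point from world to camera coordinates); the wrist camera has in their place "T_tool_cam" (4x4, takes a point from camera to tool coordinates, whose origin is the TCP and whose axes are the flange's). Camera axes: x right, y down, z forward; pixel columns grow to the right and rows downward; lengths in m; the calibration is good to about 2 mm. A picture is of the moment at which its call begins: read the wrist's pose just before it.
- bot.finish_job(): hands the job in, once; it reports no verdict.
Trained networks look in the newest picture that a camera, given by its name, has taken for a name from the list of things; names that differ only in an ending like _2 or _b are one class to them, and where a whole thing is asked for, a point or a joint stands for the part that bears it (a point fixed in the world has none). Each returns a list of dicts, best first, with "score" (0 to 1); they miss things now and then, are a little off and sometimes report something else, mostly with a low value. They report only what shows in the picture. A call takes as long as a camera call. They do not tell look-alikes from the thing itself.
- search_frame(label, camera): "at" ([x, y, z] in m, in world coordinates, good to about 4 mm: the middle of the surface that is visible of it).
- pinpoint(label, camera): "at" ([x, y, z] in m, in world coordinates, good to about 4 mm: a listed point, or the origin of a listed thing).
The state is a dict: "clock": time; "q": joint angles; "qvel": joint speeds; "joint_efforts": joint torques, N m; "position": TCP position; "eef_rot": TCP orientation; "wrist_force": force on the tool from outside, world axes, zero at the start; "moment": the same for the moment, N m; "grip_width": finger opening in m.
Only numpy, scipy, OpenCV 4.12 (cv2) and the standard library are available. Lean on these libraries where they do the work, as an engineer would, in place of code of your own. Each camera call takes 0.05 s, during which the arm holds its last target.

## Working session

There is one attempt and no reset: what is moved stays moved. The work goes in short steps, Python scripts to look and compute and a tool call to move; the robot and the scene stay as the last step left them, time stands still between calls to the robot, and variables do not carry over. Pictures are saved under pics/ and viewed, and the job is handed in when it is done.

Besides the shell and the picture viewer there is one more tool, called after "Emit:" in YAML: its name, and indented under it one key for each argument. send_rows: Moves the arm, as the interface text tells. Its arguments: {"type":"object","properties":{"commands":{"type":"array","items":{"type":"array","items":{"type":"number"}}}},"required":["commands"]}

```bash
mkdir -p pics; ls; cat > h.py <<'E'
import numpy as np, cv2
from plant import sensors, grab_frame, bot, search_frame, pinpoint
def save(f,n): cv2.imwrite('pics/'+n,f['frame'][:,:,::-1])
def world(f,T=None):
    d=f['range_z'];K=f['K'];v,u=np.mgrid[0:480,0:640]
    P=np.stack([(u-K[0,2])*d/K[0,0],(v-K[1,2])*d/K[1,1],d],-1)
    if T is None: T=np.linalg.inv(f['extrinsics'])
    return P@T[:3,:3].T+T[:3,3]
E
python3 - <<'E'
from h import *
s=sensors.state();print(s,bot.tip_extent)
for c in['scene','top']:
    f=grab_frame(c);save(f,c+'0.png');np.savez(c+'0.npz',**f)
    for l in['saw_22','saw_35','saw_51','saw_64','recess_22','recess_35','recess_51','recess_64','lid_edge']:
        print(c,l,[(np.round(r['at'],3).tolist(),round(r['score'],2)) for r in pinpoint(l,c)][:4])
E
```

```text
pics
{'clock': 0.0, 'q': array([ 1.07029552e+00,  9.18713522e-02,  1.23189795e+00, -2.92002487e-05,
        1.81983857e+00, -5.66954846e-02]), 'qvel': array([ 0.00150685,  0.00026601,  0.00055342, -0.00040834, -0.00043546,
       -0.00089192]), 'joint_efforts': array([ 2.79934584e-04, -4.58736813e+01, -4.18019915e+01, -8.16568172e-05,
        1.18414866e-02,  9.12078860e-06]), 'position': array([0.25765499, 0.54191682, 0.40353625]), 'eef_rot': array([[-9.03121161e-01,  4.29384770e-01, -9.42200902e-04],
       [ 4.29385795e-01,  9.03119408e-01, -1.78160980e-03],
       [ 8.59238079e-05, -2.01357719e-03, -9.99997969e-01]]), 'wrist_force': array([-0.70867909,  0.19045785,  1.08004391]), 'moment': array([-0.01425418, -0.06407764,  0.03168423]), 'grip_width': 0.0856766406687064} 0.1734
scene saw_22 [([0.403, -0.315, -0.002], 0.92), ([0.474, 0.35, -0.0], 0.81), ([0.426, 0.292, 0.002], 0.8), ([0.45, -0.083, -0.001], 0.68)]
scene saw_35 [([0.403, -0.315, -0.002], 0.92), ([0.474, 0.35, -0.0], 0.81), ([0.426, 0.292, 0.002], 0.8), ([0.45, -0.083, -0.001], 0.68)]
scene saw_51 [([0.403, -0.315, -
[... 1189 characters left out ...]
), ([0.406, -0.317, -0.001], 0.85), ([0.472, 0.35, -0.004], 0.8)]
top saw_64 [([0.422, 0.295, 0.001], 0.89), ([0.352, 0.316, -0.0], 0.88), ([0.406, -0.317, -0.001], 0.85), ([0.472, 0.35, -0.004], 0.8)]
top recess_22 [([0.596, 0.166, 0.006], 0.7), ([0.6, 0.024, 0.005], 0.63), ([0.598, -0.069, 0.003], 0.55)]
top recess_35 [([0.596, 0.166, 0.006], 0.7), ([0.6, 0.024, 0.005], 0.63), ([0.598, -0.069, 0.003], 0.55)]
top recess_51 [([0.596, 0.166, 0.006], 0.7), ([0.6, 0.024, 0.005], 0.63), ([0.598, -0.069, 0.003], 0.55)]
top recess_64 [([0.596, 0.166, 0.006], 0.7), ([0.6, 0.024, 0.005], 0.63), ([0.598, -0.069, 0.003], 0.55)]
top lid_edge [([0.675, 0.042, 0.16], 0.84), ([0.597, 0.165, 0.002], 0.23)]
```

View pics/scene0.png

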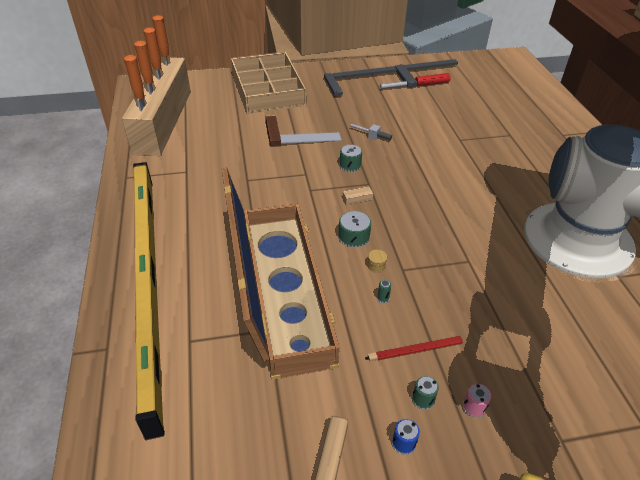

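View pics/top0.png

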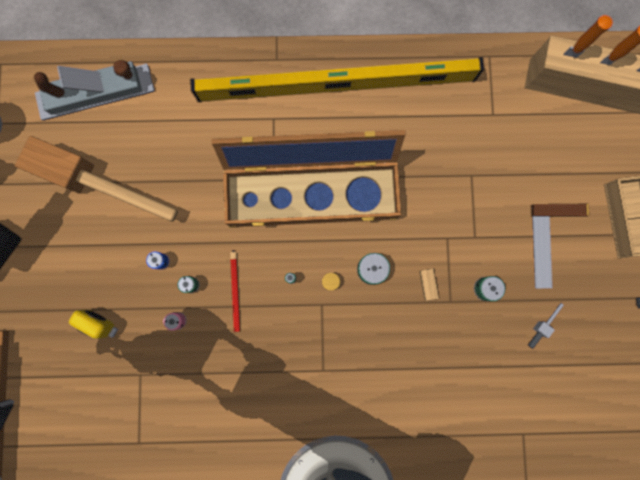

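```bash
python3 - <<'E'
from h import *
for c in['scene','top']:
    f=dict(np.load(c+'0.npz'));P=world(f);z=P[...,2]
    ok=(f['range_z']>0)&(z>.037)&(z<.05)&(np.hypot(P[...,0],P[...,1])<.85)&(P[...,0]>.25)
    n,lab,st,cen=cv2.connectedComponentsWithStats(ok.astype(np.uint8))
    for i in range(1,n):
        if st[i,4]<25: continue
        m=lab==i;p=P[m];
        q=p[:,:2].astype(np.float32);(cx,cy),r=cv2.minEnclosingCircle(q)
        v,u=np.nonzero(m)
        print(c,np.round(cen[i]),st[i,4],'c',round(cx,4),round(cy,4),'med',np.round(np.median(p,0),4),'r',round(r,4),'rA', 'col',np.median(f['frame'][m],0))
E
```

```text
scene [280.  90.] 420 c 0.5464 -0.6415 med [ 0.5217 -0.5946  0.0433] r 0.096 rA col [143. 117.  88.]
scene [351. 151.] 241 c 0.4021 -0.3159 med [ 0.4041 -0.3131  0.0422] r 0.0269 rA col [156. 159. 168.]
scene [291. 242.] 443 c 0.6 0.0332 med [ 0.5687 -0.1285  0.0436] r 0.1734 rA col [114.  80.  55.]
scene [355. 222.] 581 c 0.4481 -0.0821 med [ 0.4493 -0.0787  0.0422] r 0.0327 rA col [157. 160. 170.]
scene [153. 314.] 254 c 0.8288 0.0507 med [0.8264 0.0919 0.0447] r 0.1799 rA col [72. 58. 25.]
scene [385. 285.] 101 c 0.4345 0.0864 med [0.4338 0.0879 0.0414] r 0.011 rA col [76. 92. 83.]
scene [304. 358.] 324 c 0.5963 0.2123 med [0.5954 0.2132 0.0432] r 0.0536 rA col [117.  82.  57.]
scene [427. 386.] 381 c 0.4244 0.2916 med [0.4256 0.2933 0.0423] r 0.0179 rA col [112. 121. 121.]
scene [479. 394.] 394 c 0.3528 0.3178 med [0.3538 0.3196 0.0421] r 0.0175 rA col [86. 80. 90.]
scene [332. 449.] 1210 c 0.5838 0.3585 med [0.5826 0.3622 0.0422] r 0.0484 rA col [182. 149. 112.]
scene [407. 431.] 460 c 0.4739 0.3535 med [0.475  0.3555 0.0422] r 0.018 rA col [103.5 113.  167. ]
top [303.  86.] 47
[... 618 characters left out ...]
5 rA col [20.5 20.  22. ]
top [155. 260.] 241 c 0.4732 0.353 med [0.4731 0.3518 0.0441] r 0.0179 rA col [150. 154. 180.]
top [373. 268.] 789 c 0.448 -0.0832 med [ 0.4479 -0.0826  0.044 ] r 0.0319 rA col [165. 166. 176.]
top [289. 278.] 89 c 0.433 0.0853 med [0.4322 0.0854 0.0437] r 0.0107 rA col [118. 124. 119.]
top [186. 284.] 246 c 0.4243 0.2912 med [0.4242 0.2898 0.0442] r 0.0177 rA col [149.5 159.  162.5]
top [492. 288.] 512 c 0.4039 -0.3173 med [ 0.4034 -0.3161  0.0438] r 0.0262 rA col [154.  158.  165.5]
top [ 98. 322.] 91 c 0.35 0.475 med [0.3552 0.4555 0.0438] r 0.0326 rA col [80. 67. 19.]
top [172. 321.] 254 c 0.3515 0.3176 med [0.3524 0.3162 0.044 ] r 0.0177 rA col [103.  90.  96.]
```

The scene picture shows the four green saws: 22 at (385,290), 35 at (427,390), 51 at (351,157) and 64 at (355,228). The blue (406,435) and pink (477,400) look-alikes are to be left alone. The case is at about (285,290) with its lid open. Next I measure the case.

```bash
cat > case.py <<'E'
from h import *
from scipy.optimize import least_squares
def edges(f,T=None,zp=.021,box=(.52,.66,-.15,.22)):
    # hole rims: blue blobs on deck; contour rays cut with deck plane
    if T is None: T=np.linalg.inv(f['extrinsics'])
    P=world(f,T);im=f['frame'].astype(int)
    ok=(im[...,2]>im[...,0]+20)&(f['range_z']>0)&(P[...,2]<.03)&(P[...,0]>box[0])&(P[...,0]<box[1])&(P[...,1]>box[2])&(P[...,1]<box[3])
    n,lab,st,cen=cv2.connectedComponentsWithStats(ok.astype(np.uint8));out=[]
    for i in range(1,n):
        if st[i,4]<60: continue
        c,_=cv2.findContours((lab==i).astype(np.uint8),cv2.RETR_EXTERNAL,cv2.CHAIN_APPROX_NONE)
        c=max(c,key=len)[:,0].astype(float)
        K=f['K'];d=np.c_[(c[:,0]-K[0,2])/K[0,0],(c[:,1]-K[1,2])/K[1,1],np.ones(len(c))]@T[:3,:3].T
        t=(zp-T[2,3])/d[:,2];X=T[:3,3]+d*t[:,None]
        (cx,cy),(a,b),ang=cv2.fitEllipse(X[:,:2].astype(np.float32))
        out.append((cx,cy,a,b,np.median(P[lab==i][:,2])))
    return out
E
python3 - <<'E'
from case import *
for c in['scene','top']:
    f=dict(np.load(c+'0.npz'))
    o=sorted(edges(f),key=lambda r:r[1]);print(c);print(np.round(o,4))
    P=world(f)
    m=(P[...,2]>.0535)&(P[...,2]<.059)&(P[...,0]>.5)&(P[...,0]<.66)&(abs(P[...,1]-.04)<.21)
    p=P[m];print(len(p),cv2.minAreaRect(p[:,:2].astype(np.float32)),np.median(p,0))
    # lid
    m=(P[...,2]>.08)&(P[...,2]<.19)&(P[...,0]>.6)&(P[...,0]<.75)&(abs(P[...,1]-.04)<.17)
    p=P[m];print(len(p),p.min(0),p.max(0),np.linalg.lstsq(np.c_[p[:,2],p[:,1],np.ones(len(p))],p[:,0],rcond=None)[0])
E
```

```text
scene
[[ 0.6044 -0.0598  0.0566  0.068   0.0055]
 [ 0.6019  0.0319  0.0451  0.0549  0.0056]
 [ 0.5995  0.1091  0.0322  0.0405  0.0057]
 [ 0.5981  0.1726  0.02    0.0276  0.0057]]
1388 ((0.6014512181282043, 0.03943002223968506), (0.1170073002576828, 0.35470861196517944), 0.15722832083702087) [0.5984905  0.08569779 0.05597766]
2325 [ 0.65438599 -0.12979666  0.08002572] [0.68978871 0.20997493 0.16614388] [ 0.27593204 -0.02840612  0.6356447 ]
top
[[ 0.6032 -0.0688  0.0674  0.0684  0.0074]
 [ 0.6006  0.0234  0.0541  0.0545  0.0072]
 [ 0.5984  0.1014  0.0384  0.0391  0.0074]
 [ 0.5966  0.1654  0.0251  0.0265  0.0072]]
1085 ((0.6010185480117798, 0.03864167630672455), (0.11290545761585236, 0.35028183460235596), 1.7838362455368042) [0.59081907 0.03380993 0.05714278]
4964 [ 0.65294948 -0.12994127  0.08000023] [0.6903628  0.20992067 0.16940985] [ 0.2447965  -0.02894859  0.63879354]
```

```bash
python3 - <<'E'
from case import *
ys=np.array([-.1071,-.0142,.0642,.1284])
for c in['scene','top']:
    f=dict(np.load(c+'0.npz'))
    o=np.array(sorted(edges(f,zp=.0065),key=lambda r:r[1]));print(c);print(np.round(o,4))
    a=np.polyfit(ys,o[:,0],1);b=np.polyfit(ys,o[:,1],1);print('centre',a[1],b[1],'yaw',-a[0],b[0])
    save({'frame':cv2.resize(f['frame'][150:240,210:420] if c=='top' else f['frame'][170:390,210:350],None,fx=3,fy=2.7)},c+'crop.png')
E
```

```text
scene
[[ 0.6032 -0.0744  0.0577  0.0694  0.0055]
 [ 0.6007  0.0191  0.046   0.0559  0.0056]
 [ 0.5982  0.0978  0.0328  0.0413  0.0057]
 [ 0.5967  0.1626  0.0203  0.0282  0.0057]]
centre 0.600204401005989 0.03331509239523244 yaw 0.027919316619822675 1.0061650112341616
top
[[ 0.6062 -0.0702  0.0684  0.0694  0.0074]
 [ 0.6036  0.0233  0.0549  0.0553  0.0072]
 [ 0.6014  0.1025  0.039   0.0397  0.0074]
 [ 0.5995  0.1674  0.0255  0.0269  0.0072]]
centre 0.6031939328535717 0.037779935592014396 yaw 0.028452737381110094 1.0089556675779414
```

View pics/topcrop.png

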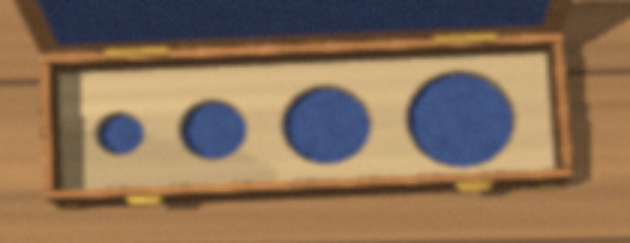

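```bash
cat >> h.py <<'E'
YAW=1.63
def go(x,y,z,yaw=YAW):
    s=sensors.state();R=s['eef_rot'];p=s['position']
    a=np.degrees(np.arctan2(-R[0,1],R[1,1]))   # world yaw of tool y from +Y
    d=R.T@(np.array([x,y,z])-p)*1000
    print('t',round(s['clock'],2),'pos',np.round(p,4),'yaw',round(a,2),'grip',round(s['grip_width'],4),'F',np.round(s['wrist_force'],1),'tilt',np.round(R[:2,2],4))
    print('delta tool mm',np.round(d,1),'turn about tool z deg',round(a-yaw,2))
E
python3 -c "
from h import *
go(.4243,.2912,.30)"
```

```text
t 1.0 pos [0.2576 0.5419 0.4047] yaw -25.43 grip 0.0855 F [-0.1  0.4 -0.5] tilt [-0. -0.]
delta tool mm [-258.2 -154.9  104.7] turn about tool z deg -27.06
```

Emit:
send_rows:
  commands:
    - [0,0,20,-6.8,60]
    - [0,0,20,-6.8,60]
    - [0,0,20,-6.8,60]
    - [0,0,20,-6.7,60]
    - [-20,-32,0,0,60]
    - [-20,-32,0,0,60]
    - [-20,-32,0,0,60]
    - [-20,-32,0,0,60]
    - [-20,-32,0,0,60]
    - [-20,-32,0,0,60]
    - [-20,-32,0,0,60]
    - [-20,-31,0,0,60]

```text
clock: 2.2
position: [0.4329, 0.29, 0.3204]
eef_rot: [[-0.998, -0.059, -0.0], [-0.059, 0.998, 0.003], [0.0, 0.003, -1.0]]
wrist_force: [0.6, -0.3, -0.4]
grip_width: 0.0599
```

```bash
python3 - <<'E'
from h import *
go(.4243,.2912,.30)
s=sensors.state();f=grab_frame('wrist');save(f,'w1.png')
T=np.eye(4);T[:3,:3]=s['eef_rot'];T[:3,3]=s['position'];T=T@f['T_tool_cam']
P=world(f,T);z=P[...,2]
ok=(f['range_z']>0)&(z>.037)&(z<.05)&(np.hypot(P[...,0]-.42,P[...,1]-.29)<.12)
n,lab,st,cen=cv2.connectedComponentsWithStats(ok.astype(np.uint8))
for i in range(1,n):
    if st[i,4]<100: continue
    p=P[lab==i];print(cen[i],st[i,4],cv2.minEnclosingCircle(p[:,:2].astype(np.float32)),np.median(p,0))
E
```

```text
t 2.2 pos [0.4329 0.29   0.3204] yaw 3.37 grip 0.0599 F [ 0.6 -0.3 -0.4] tilt [-0.0002  0.0025]
delta tool mm [ 8.5  1.7 20.4] turn about tool z deg 1.74
[380.14747411  95.21054283] 3187 ((0.35140979290008545, 0.3175545632839203), 0.01745174452662468) [0.35130868 0.31692452 0.04206076]
[324.36643302 220.22429907] 2568 ((0.423699289560318, 0.2907562255859375), 0.01741833984851837) [0.42250723 0.29080848 0.04200861]
[414.83524027 296.67658276] 1311 ((0.4731578826904297, 0.35311487317085266), 0.017494330182671547) [0.46578123 0.3466084  0.04169708]
```

View pics/w1.png

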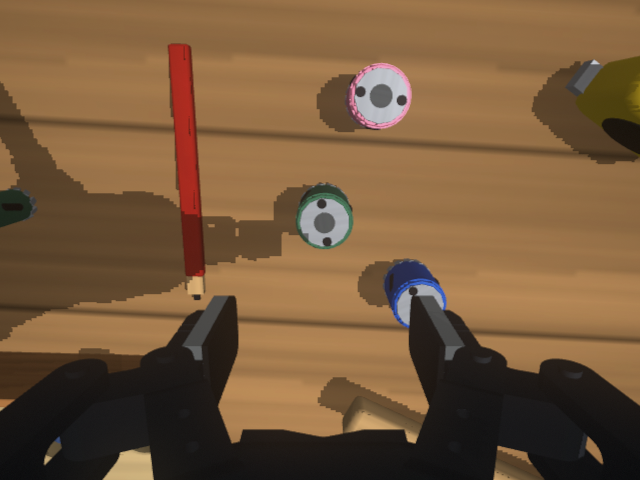

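The wrist view has the green 35 saw at (324,220), well clear of pink (380,95) and blue (415,295). It puts the saw at (0.4238, 0.2908), in agreement with the other cameras.

Emit:
send_rows:
  commands:
    - [9,1.4,20,1.7,60]
    - [0,0,40,0,60]
    - [0,0,30,0,60]

```text
clock: 2.55
position: [0.4299, 0.2853, 0.2348]
eef_rot: [[-1.0, -0.017, 0.014], [-0.017, 1.0, 0.005], [-0.014, 0.005, -1.0]]
wrist_force: [-0.7, 0.3, 0.1]
grip_width: 0.0599
```

```bash
python3 -c "
from h import *
go(.4239,.2908,.19)"
```

```text
t 2.55 pos [0.4299 0.2853 0.2348] yaw 0.99 grip 0.0599 F [-0.7  0.3  0.1] tilt [0.0137 0.0052]
delta tool mm [ 6.5  5.4 44.7] turn about tool z deg -0.64
```

Emit:
send_rows:
  commands:
    - [0,0,0,0,60]
    - [0,0,0,0,60]

```text
clock: 2.75
position: [0.4287, 0.2847, 0.231]
eef_rot: [[-1.0, -0.017, 0.007], [-0.017, 1.0, 0.001], [-0.007, 0.001, -1.0]]
wrist_force: [0.0, -0.4, -0.1]
grip_width: 0.0599
```

```bash
python3 -c "
from h import *
go(.4239,.2908,.19)"
```

```text
t 2.75 pos [0.4287 0.2847 0.231 ] yaw 0.97 grip 0.0599 F [ 0.  -0.4 -0.1] tilt [0.0071 0.0015]
delta tool mm [ 5.   6.1 41. ] turn about tool z deg -0.66
```

```bash
cat >> h.py <<'E'
def gp(x,y,z,yaw=YAW,L=.155):
    """x,y of grasp point; z of TCP"""
    R=sensors.state()['eef_rot']; t=R[:,2]
    go(x-t[0]*L,y-t[1]*L,z,yaw)
E
python3 -c "
from h import *
gp(.4239,.2908,.19)"
```

```text
t 2.75 pos [0.4287 0.2847 0.231 ] yaw 0.97 grip 0.0599 F [ 0.  -0.4 -0.1] tilt [0.0071 0.0015]
delta tool mm [ 6.1  5.9 41. ] turn about tool z deg -0.66
```

Emit:
send_rows:
  commands:
    - [6,6.1,8,-0.7,60]
    - [0,0,8,0,60]
    - [0,0,8,0,60]

```text
clock: 3.05
position: [0.4234, 0.2927, 0.2112]
eef_rot: [[-0.999, -0.031, 0.014], [-0.031, 0.999, 0.006], [-0.014, 0.006, -1.0]]
wrist_force: [-0.1, 0.3, 0.2]
grip_width: 0.0601
```

```bash
python3 -c "
from h import *
gp(.4239,.2908,.19)"
```

```text
t 3.05 pos [0.4234 0.2927 0.2112] yaw 1.78 grip 0.0601 F [-0.1  0.3  0.2] tilt [0.0143 0.006 ]
delta tool mm [ 2.1 -2.9 21.1] turn about tool z deg 0.15
```

Emit:
send_rows:
  commands:
    - [2,-2.5,7,0,60]
    - [0,0,7,0,60]
    - [0,0,7,0,60]
    - [0,0,0,0,60]
    - [0,0,0,0,60]

```text
clock: 3.55
position: [0.4214, 0.29, 0.1876]
eef_rot: [[-0.999, -0.031, 0.014], [-0.031, 0.999, 0.005], [-0.014, 0.005, -1.0]]
wrist_force: [0.5, 0.4, 0.7]
grip_width: 0.0602
```

```bash
python3 -c "
from h import *
gp(.4239,.2908,.19)"
```

```text
t 3.55 pos [0.4214 0.29   0.1876] yaw 1.8 grip 0.0602 F [0.5 0.4 0.7] tilt [0.0135 0.0054]
delta tool mm [-0.4 -0.1 -2.4] turn about tool z deg 0.17
```

Emit:
send_rows:
  commands:
    - [0,0,-2,0,60]
    - [0,0,0,0,30]
    - [0,0,0,0,30]
    - [0,0,0,0,30]
    - [0,0,0,0,30]
    - [0,0,0,0,30]
    - [0,0,0,0,30]

```text
clock: 4.25
position: [0.4217, 0.2901, 0.1908]
eef_rot: [[-0.999, -0.031, 0.015], [-0.031, 0.999, 0.006], [-0.015, 0.006, -1.0]]
wrist_force: [-0.0, 0.4, -1.5]
grip_width: 0.0338
```

```bash
python3 -c "
from h import *
gp(.4239,.2908,.19)"
```

```text
t 4.25 pos [0.4217 0.2901 0.1908] yaw 1.79 grip 0.0338 F [-0.   0.4 -1.5] tilt [0.0148 0.0062]
delta tool mm [ 0.2 -0.2  0.8] turn about tool z deg 0.16
```

Emit:
send_rows:
  commands:
    - [0,0,-8,0,30]
    - [0,0,-16,0,30]
    - [0,0,-24,0,30]
    - [0,0,-24,0,30]
    - [0,0,-16,0,30]
    - [0,0,-8,0,30]
    - [0,0,0,0,30]

```text
clock: 4.95
position: [0.4198, 0.2892, 0.2917]
eef_rot: [[-0.999, -0.031, 0.013], [-0.031, 1.0, 0.005], [-0.013, 0.005, -1.0]]
wrist_force: [0.9, 0.1, -1.1]
grip_width: 0.0332
```

```bash
python3 -c "
from h import *
gp(.5992,.1027,.29)"
```

```text
t 4.95 pos [0.4198 0.2892 0.2917] yaw 1.79 grip 0.0332 F [ 0.9  0.1 -1.1] tilt [0.0133 0.0053]
delta tool mm [-171.4 -192.8    3.1] turn about tool z deg 0.16
```

Emit:
send_rows:
  commands:
    - [-10,-11,0,0,30]
    - [-22,-24,0,0,30]
    - [-30,-33,0,0,30]
    - [-30,-33,0,0,30]
    - [-30,-33,0,0,30]
    - [-22,-26,0,0,30]
    - [-15,-18,0,0,30]
    - [-8,-10,0,0,30]
    - [0,0,0,0,30]
    - [0,0,0,0,30]

```text
clock: 5.95
position: [0.6, 0.0933, 0.2799]
eef_rot: [[-0.999, -0.032, -0.003], [-0.032, 0.999, 0.001], [0.003, 0.001, -1.0]]
wrist_force: [-0.1, 0.9, -0.9]
grip_width: 0.0332
```

```bash
python3 - <<'E'
from case import *
gp(.5992,.1027,.29)
s=sensors.state();f=grab_frame('wrist');save(f,'w2.png')
T=np.eye(4);T[:3,:3]=s['eef_rot'];T[:3,3]=s['position'];T=T@f['T_tool_cam']
print(np.round(sorted(edges(f,T,zp=.021),key=lambda r:r[1]),4))
E
```

```text
t 5.95 pos [0.6    0.0933 0.2799] yaw 1.85 grip 0.0332 F [-0.1  0.9 -0.9] tilt [-0.0026  0.0009]
delta tool mm [  0.2   9.3 -10.1] turn about tool z deg 0.22
[[ 0.6013 -0.0587  0.0546  0.0695  0.0052]
 [ 0.598   0.0272  0.0518  0.0555  0.0052]
 [ 0.5927  0.1008  0.0327  0.042   0.0053]
 [ 0.5948  0.161   0.0224  0.0268  0.0053]]
```

View pics/w2.png

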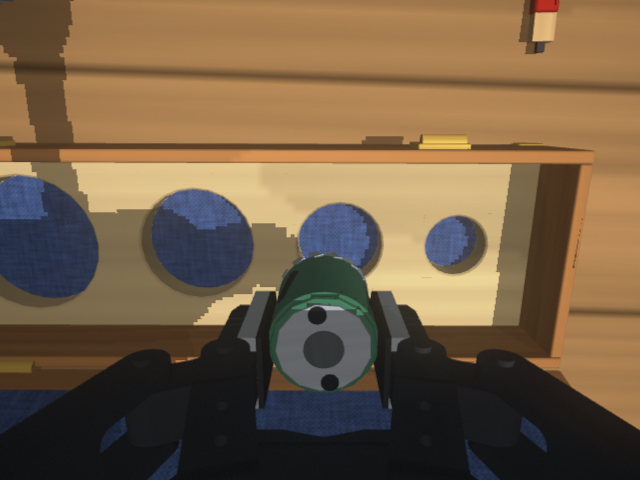

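```bash
cat > holes.py <<'E'
from h import *
def holes(f,T,box=(.55,.65,-.14,.215)):
    P=world(f,T);K=f['K']
    v,u=np.mgrid[0:480,0:640]
    d=np.stack([(u-K[0,2])/K[0,0],(v-K[1,2])/K[1,1],np.ones_like(u,float)],-1)@T[:3,:3].T
    X=T[:3,3]+d*((.021-T[2,3])/d[...,2])[...,None]
    m=(f['range_z']>0)&(P[...,2]<.0165)&(X[...,0]>box[0])&(X[...,0]<box[1])&(X[...,1]>box[2])&(X[...,1]<box[3])
    n,lab,st,cen=cv2.connectedComponentsWithStats(m.astype(np.uint8));o=[]
    for i in range(1,n):
        if st[i,4]<60: continue
        x=X[lab==i][:,:2]; (cx,cy),r=cv2.minEnclosingCircle(x.astype(np.float32))
        o.append((*x.mean(0),cx,cy,2*r,2*np.sqrt(st[i,4]/np.pi),st[i,0],st[i,1]))
    return np.round(sorted(o,key=lambda r:r[1]),4)
E
python3 - <<'E'
from holes import *
s=sensors.state();f=grab_frame('wrist')
T=np.eye(4);T[:3,:3]=s['eef_rot'];T[:3,3]=s['position'];T=T@f['T_tool_cam']
print(holes(f,T))
for c in['scene','top']:
    f=dict(np.load(c+'0.npz'));print(c);print(holes(f,np.linalg.inv(f['extrinsics'])))
E
```

```text
[[ 6.024000e-01 -5.930000e-02  6.025000e-01 -6.650000e-02  7.470000e-02
   1.159653e+02  0.000000e+00  1.750000e+02]
 [ 5.991000e-01  2.520000e-02  5.999000e-01  2.510000e-02  6.080000e-02
   1.074748e+02  1.430000e+02  1.890000e+02]
 [ 5.923000e-01  1.034000e-01  5.977000e-01  1.023000e-01  4.620000e-02
   7.009590e+01  2.970000e+02  2.040000e+02]
 [ 5.957000e-01  1.655000e-01  5.960000e-01  1.656000e-01  3.280000e-02
   5.754730e+01  4.250000e+02  2.160000e+02]]
scene
[[ 6.04300e-01 -6.47000e-02  6.04300e-01 -6.66000e-02  7.49000e-02
   3.19553e+01  2.58000e+02  2.31000e+02]
 [ 6.01800e-01  2.75000e-02  6.01600e-01  2.64000e-02  6.14000e-02
   2.85013e+01  2.68000e+02  2.67000e+02]
 [ 5.99200e-01  1.05300e-01  5.99200e-01  1.04100e-01  4.66000e-02
   2.36691e+01  2.79000e+02  3.03000e+02]
 [ 5.97600e-01  1.69000e-01  5.97500e-01  1.68800e-01  3.24000e-02
   1.79125e+01  2.90000e+02  3.35000e+02]]
top
[[ 6.03200e-01 -6.80000e-02  6.02700e-01 -6.89000e-02  7.76000e-02
   3.56468e+01  3.45000e+02  1.77000e+02]
 [ 6.00900e-01  2.47000e-02  6.01000e-01  2.49000e-02  6.16000e-02
   2.91419e+01  3.04000e+02  1.82000e+02]
 [ 5.98600e-01  1.02700e-01  5.98400e-01  1.02500e-01  4.67000e-02
   2.20251e+01  2.70000e+02  1.87000e+02]
 [ 5.96800e-01  1.66600e-01  5.96500e-01  1.66600e-01  3.28000e-02
   1.55945e+01  2.42000e+02  1.92000e+02]]
```

Emit:
send_rows:
  commands:
    - [1,9.3,10,0,30]
    - [0,0,15,0,30]
    - [0,0,15,0,30]
    - [0,0,7,0,30]
    - [0,0,0,0,30]
    - [0,0,0,0,30]

```text
clock: 6.65
position: [0.5958, 0.1081, 0.228]
eef_rot: [[-0.999, -0.039, -0.004], [-0.039, 0.999, 0.001], [0.004, 0.001, -1.0]]
wrist_force: [0.1, -0.1, -0.6]
grip_width: 0.0332
```

```bash
python3 -c "
from h import *
gp(.5983,.1027,.1975)"
```

```text
t 6.65 pos [0.5958 0.1081 0.228 ] yaw 2.26 grip 0.0332 F [ 0.1 -0.1 -0.6] tilt [-0.0042  0.0013]
delta tool mm [-3.  -5.7 30.4] turn about tool z deg 0.63
```

Emit:
send_rows:
  commands:
    - [-2.5,-5,2,0.5,30]
    - [0,0,0,0,30]
    - [0,0,0,0,30]

```text
clock: 6.95
position: [0.5992, 0.1024, 0.227]
eef_rot: [[-1.0, -0.029, -0.002], [-0.029, 1.0, 0.001], [0.002, 0.001, -1.0]]
wrist_force: [0.2, 0.6, -1.2]
grip_width: 0.0331
```

```bash
python3 -c "
from h import *
gp(.5983,.1027,.1975)"
```

```text
t 6.95 pos [0.5992 0.1024 0.227 ] yaw 1.68 grip 0.0331 F [ 0.2  0.6 -1.2] tilt [-0.0023  0.0013]
delta tool mm [ 0.5  0.1 29.5] turn about tool z deg 0.05
```

Centred. Lowering.

Emit:
send_rows:
  commands:
    - [0,0,6,0,30]
    - [0,0,6,0,30]
    - [0,0,6,0,30]
    - [0,0,5,0,30]
    - [0,0,0,0,30]
    - [0,0,0,0,30]

```text
clock: 7.55
position: [0.5993, 0.1021, 0.2022]
eef_rot: [[-1.0, -0.029, -0.002], [-0.029, 1.0, 0.001], [0.002, 0.001, -1.0]]
wrist_force: [-0.3, 0.4, -0.3]
grip_width: 0.0334
```

```bash
python3 -c "
from h import *
gp(.5983,.1027,.1975)"
```

```text
t 7.55 pos [0.5993 0.1021 0.2022] yaw 1.65 grip 0.0334 F [-0.3  0.4 -0.3] tilt [-0.0017  0.0014]
delta tool mm [0.7 0.3 4.7] turn about tool z deg 0.02
```

Emit:
send_rows:
  commands:
    - [0,0,2,0,30]
    - [0,0,2,0,30]
    - [0,0,0,0,30]
    - [0,0,0,0,30]

```text
clock: 7.95
position: [0.5994, 0.1023, 0.1983]
eef_rot: [[-1.0, -0.029, -0.001], [-0.029, 1.0, 0.002], [0.001, 0.002, -1.0]]
wrist_force: [-0.3, 0.2, -1.5]
grip_width: 0.0333
```

```bash
python3 -c "
from h import *
gp(.5983,.1027,.1975)"
```

```text
t 7.95 pos [0.5994 0.1023 0.1983] yaw 1.66 grip 0.0333 F [-0.3  0.2 -1.5] tilt [-0.001   0.0015]
delta tool mm [0.9 0.2 0.8] turn about tool z deg 0.03
```

Emit:
send_rows:
  commands:
    - [0,0,1,0,30]
    - [0,0,0,0,30]
    - [0,0,0,0,48]
    - [0,0,0,0,48]
    - [0,0,0,0,48]
    - [0,0,0,0,48]

```text
clock: 8.55
position: [0.5998, 0.1023, 0.1985]
eef_rot: [[-1.0, -0.029, 0.001], [-0.029, 1.0, 0.002], [-0.001, 0.002, -1.0]]
wrist_force: [0.4, 0.5, -1.0]
grip_width: 0.048
```

```bash
python3 -c "
from h import *
gp(.5983,.1027,.30)"
```

```text
t 8.55 pos [0.5998 0.1023 0.1985] yaw 1.66 grip 0.048 F [ 0.4  0.5 -1. ] tilt [0.0013 0.0018]
delta tool mm [   1.5    0.3 -101.5] turn about tool z deg 0.03
```

Emit:
send_rows:
  commands:
    - [0,0,-8,0,48]
    - [0,0,-20,0,48]
    - [0,0,-25,0,48]
    - [0,0,-25,0,48]
    - [0,0,-10,0,48]
    - [15,-1,0,0,42]
    - [30,-1,0,0,42]
    - [35,-2,0,0,42]
    - [35,-2,0,0,42]
    - [25,-2,0,0,42]
    - [12,-1,0,0,42]
    - [0,0,0,0,42]

```text
clock: 9.75
position: [0.4425, 0.0882, 0.291]
eef_rot: [[-1.0, -0.029, 0.003], [-0.029, 1.0, 0.002], [-0.003, 0.002, -1.0]]
wrist_force: [0.7, 0.3, 0.3]
grip_width: 0.0418
```

```bash
cat > saws.py <<'E'
from h import *
def saws(name,c,rad=.06):
    s=sensors.state();f=grab_frame('wrist');save(f,name)
    T=np.eye(4);T[:3,:3]=s['eef_rot'];T[:3,3]=s['position'];T=T@f['T_tool_cam']
    P=world(f,T);z=P[...,2]
    ok=(f['range_z']>0)&(z>.037)&(z<.05)&(np.hypot(P[...,0]-c[0],P[...,1]-c[1])<rad)
    n,lab,st,cen=cv2.connectedComponentsWithStats(ok.astype(np.uint8))
    for i in range(1,n):
        if st[i,4]<100: continue
        p=P[lab==i];print(cen[i].round(),st[i,4],cv2.minEnclosingCircle(p[:,:2].astype(np.float32)),np.median(p,0))
E
python3 - <<'E'
from saws import *
gp(.433,.0857,.191)
saws('w3.png',(.433,.0857))
f=grab_frame('top');save({'frame':cv2.resize(f['frame'][150:300,140:440],None,fx=2.6,fy=2.6)},'t3.png')
E
```

```text
t 9.75 pos [0.4425 0.0882 0.291 ] yaw 1.65 grip 0.0418 F [0.7 0.3 0.3] tilt [0.003 0.002]
delta tool mm [10.3 -2.7 99.9] turn about tool z deg 0.02
[316. 230.] 1269 ((0.4323977530002594, 0.08484770357608795), 0.01090343575924635) [0.43124456 0.08476324 0.04191304]
```

View pics/w3.png

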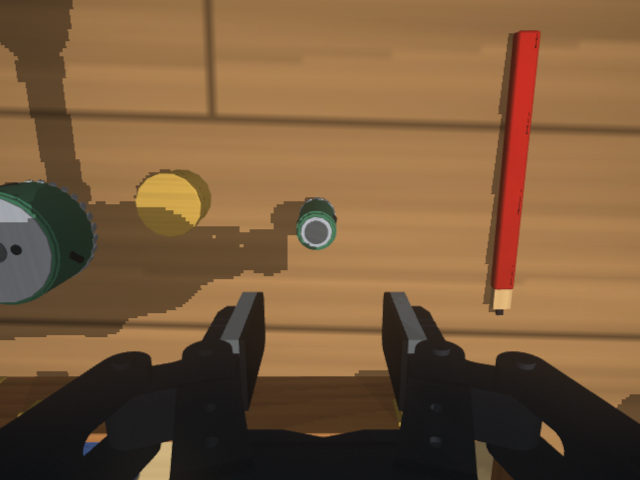

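View pics/t3.png

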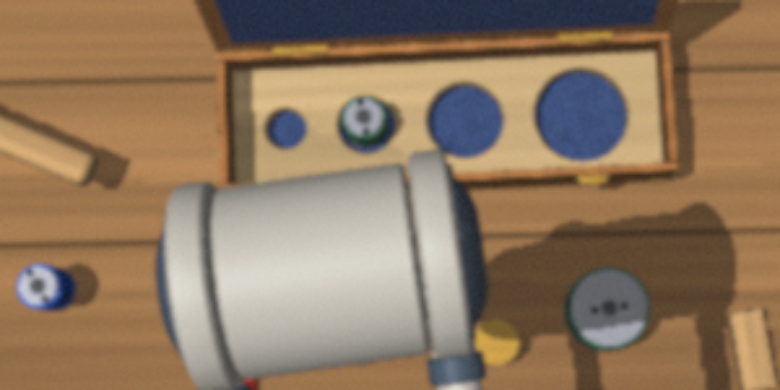

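The 35 saw stands in its recess (top picture, 365,118). In the wrist view the 22 saw is at (316,230), which gives (0.4325, 0.085).

Emit:
send_rows:
  commands:
    - [5,-2,15,0,42]
    - [4,-1,20,0,42]
    - [1,0,20,0,42]
    - [0,0,12,0,42]
    - [0,0,0,0,42]
    - [0,0,0,0,42]

```text
clock: 10.45
position: [0.4382, 0.0852, 0.2226]
eef_rot: [[-1.0, -0.028, 0.006], [-0.028, 1.0, 0.002], [-0.006, 0.002, -1.0]]
wrist_force: [-0.4, -0.1, 0.2]
grip_width: 0.0416
```

```bash
python3 - <<'E'
from saws import *
gp(.4325,.085,.192)
E
```

```text
t 10.45 pos [0.4382 0.0852 0.2226] yaw 1.61 grip 0.0416 F [-0.4 -0.1  0.2] tilt [0.0056 0.0023]
delta tool mm [ 6.7 -0.5 30.6] turn about tool z deg -0.02
```

Emit:
send_rows:
  commands:
    - [4,-0.3,2,0,42]
    - [2,0,2,0,42]
    - [0,0,0,0,42]
    - [0,0,0,0,42]

```text
clock: 10.85
position: [0.4328, 0.0849, 0.221]
eef_rot: [[-1.0, -0.028, 0.01], [-0.028, 1.0, 0.003], [-0.01, 0.002, -1.0]]
wrist_force: [0.2, 0.9, -0.3]
grip_width: 0.0422
```

```bash
python3 - <<'E'
from saws import *
gp(.4325,.085,.192)
saws('w4.png',(.433,.0857))
E
```

```text
t 10.85 pos [0.4328 0.0849 0.221 ] yaw 1.61 grip 0.0422 F [ 0.2  0.9 -0.3] tilt [0.0096 0.0028]
delta tool mm [ 2.1 -0.3 29. ] turn about tool z deg -0.02
[321. 297.] 2409 ((0.43220096826553345, 0.08463547378778458), 0.01111114863306284) [0.43046475 0.08458699 0.04192828]
```

Emit:
send_rows:
  commands:
    - [2,-0.4,6,0,42]
    - [0,0,6,0,42]
    - [0,0,6,0,42]
    - [0,0,5,0,42]
    - [0,0,2,0,42]
    - [0,0,0,0,42]
    - [0,0,0,0,42]

```text
clock: 11.6
position: [0.4307, 0.0844, 0.1933]
eef_rot: [[-1.0, -0.028, 0.009], [-0.028, 1.0, 0.003], [-0.009, 0.002, -1.0]]
wrist_force: [-0.4, -1.1, 0.5]
grip_width: 0.042
```

```bash
python3 - <<'E'
from saws import *
gp(.4322,.0847,.192)
E
```

```text
t 11.6 pos [0.4307 0.0844 0.1933] yaw 1.61 grip 0.042 F [-0.4 -1.1  0.5] tilt [0.0088 0.0027]
delta tool mm [-0.1 -0.2  1.3] turn about tool z deg -0.02
```

Emit:
send_rows:
  commands:
    - [0,0,1,0,18]
    - [0,0,0,0,18]
    - [0,0,0,0,18]
    - [0,0,0,0,18]
    - [0,0,0,0,18]
    - [0,0,0,0,18]

```text
clock: 12.2
position: [0.431, 0.0845, 0.193]
eef_rot: [[-1.0, -0.028, 0.01], [-0.028, 1.0, 0.003], [-0.01, 0.003, -1.0]]
wrist_force: [0.4, 0.5, -0.5]
grip_width: 0.0201
```

```bash
python3 - <<'E'
from saws import *
gp(.5965,.1668,.295)
E
```

```text
t 12.2 pos [0.431  0.0845 0.193 ] yaw 1.62 grip 0.0201 F [ 0.4  0.5 -0.5] tilt [0.0101 0.0028]
delta tool mm [-167.2   77.5 -100.1] turn about tool z deg -0.01
```

Emit:
send_rows:
  commands:
    - [0,0,0,0,14]
    - [0,0,0,0,14]
    - [0,0,-8,0,14]
    - [0,0,-16,0,14]
    - [0,0,-24,0,14]
    - [0,0,-24,0,14]
    - [0,0,-16,0,14]
    - [0,0,-8,0,14]
    - [0,0,0,0,14]
    - [0,0,0,0,14]

```text
clock: 13.2
position: [0.4295, 0.0841, 0.2945]
eef_rot: [[-1.0, -0.028, 0.01], [-0.028, 1.0, 0.003], [-0.01, 0.002, -1.0]]
wrist_force: [0.2, 0.0, -0.5]
grip_width: 0.0203
```

```bash
python3 - <<'E'
from saws import *
gp(.5965,.1668,.295)
save(grab_frame('wrist'),'w5.png')
E
```

```text
t 13.2 pos [0.4295 0.0841 0.2945] yaw 1.62 grip 0.0203 F [ 0.2  0.  -0.5] tilt [0.0096 0.0028]
delta tool mm [-167.7   77.5    1.3] turn about tool z deg -0.01
```

View pics/w5.png

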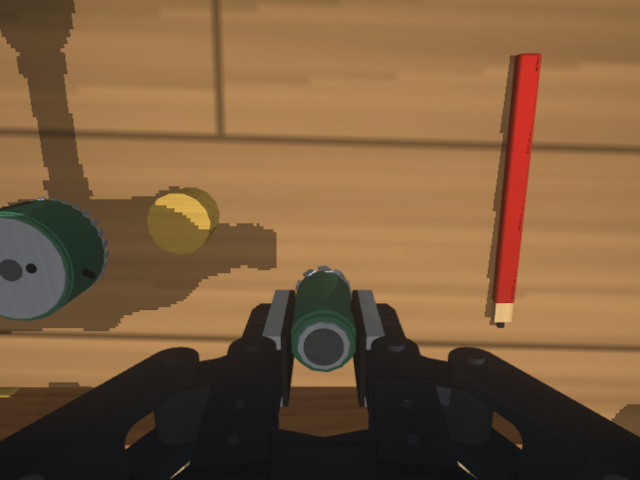

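The 22 saw is held upright at (323,340). I carry it to recess_22 at about 100 mm clearance.

Emit:
send_rows:
  commands:
    - [-10,4.5,0,0,14]
    - [-25,11.5,0,0,14]
    - [-32,15,0,0,14]
    - [-32,15,0,0,14]
    - [-30,14,0,0,14]
    - [-18,8.5,0,0,14]
    - [-8,4,0,0,14]
    - [-3,1.5,0,0,14]
    - [0,0,0,0,14]
    - [0,0,0,0,14]

```text
clock: 14.25
position: [0.5883, 0.1645, 0.2826]
eef_rot: [[-1.0, -0.027, -0.009], [-0.027, 1.0, -0.002], [0.009, -0.001, -1.0]]
wrist_force: [-0.4, -0.1, -0.8]
grip_width: 0.0203
```

```bash
python3 - <<'E'
from saws import *
gp(.5965,.1668,.235)
E
```

```text
t 14.25 pos [0.5883 0.1645 0.2826] yaw 1.55 grip 0.0203 F [-0.4 -0.1 -0.8] tilt [-0.0089 -0.0017]
delta tool mm [-10.    2.4  47.5] turn about tool z deg -0.08
```

Emit:
send_rows:
  commands:
    - [-4,1,6,0,14]
    - [-3,0.7,10,0,14]
    - [-1,0,12,0,14]
    - [0,0,10,0,14]
    - [0,0,4,0,14]
    - [0,0,0,0,14]
    - [0,0,0,0,14]

```text
clock: 14.95
position: [0.5947, 0.1652, 0.2363]
eef_rot: [[-1.0, -0.026, -0.01], [-0.026, 1.0, -0.002], [0.01, -0.002, -1.0]]
wrist_force: [-0.2, -1.0, -1.4]
grip_width: 0.0202
```

```bash
python3 - <<'E'
from saws import *
gp(.5965,.1668,.2)
E
```

```text
t 14.95 pos [0.5947 0.1652 0.2363] yaw 1.48 grip 0.0202 F [-0.2 -1.  -1.4] tilt [-0.0103 -0.0022]
delta tool mm [-3.8  2.  36.2] turn about tool z deg -0.15
```

Emit:
send_rows:
  commands:
    - [-2.5,1.3,3,0,14]
    - [-1.5,0.5,3,0,14]
    - [0,0,3,0,14]
    - [0,0,0,0,14]
    - [0,0,0,0,14]

```text
clock: 15.45
position: [0.5993, 0.1675, 0.2279]
eef_rot: [[-1.0, -0.026, -0.008], [-0.026, 1.0, -0.002], [0.008, -0.001, -1.0]]
wrist_force: [-0.1, 0.1, -0.7]
grip_width: 0.0202
```

```bash
python3 - <<'E'
from saws import *
gp(.5965,.1668,.2)
save(grab_frame('wrist'),'w6.png')
E
```

```text
t 15.45 pos [0.5993 0.1675 0.2279] yaw 1.5 grip 0.0202 F [-0.1  0.1 -0.7] tilt [-0.0078 -0.0016]
delta tool mm [ 1.4 -0.3 27.9] turn about tool z deg -0.13
```

View pics/w6.png

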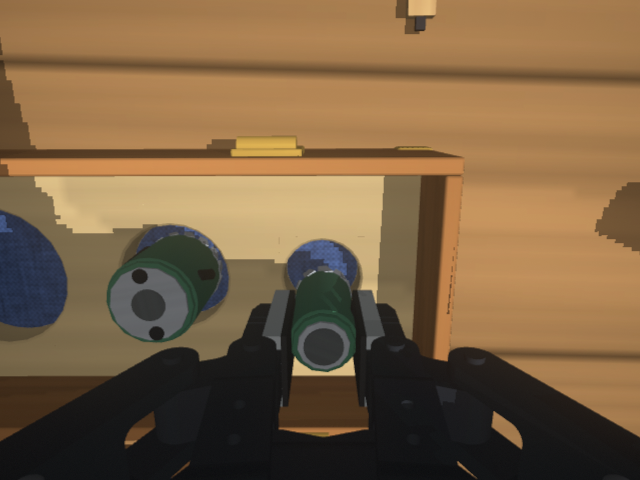

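Lined up over recess_22 (323,270), with the 35 saw sitting upright beside it. Lowering.

Emit:
send_rows:
  commands:
    - [1,0,6,0,14]
    - [0,0,6,0,14]
    - [0,0,6,0,14]
    - [0,0,5,0,14]
    - [0,0,3,0,14]
    - [0,0,0,0,14]
    - [0,0,0,0,14]

```text
clock: 16.2
position: [0.5978, 0.1673, 0.1993]
eef_rot: [[-1.0, -0.026, -0.008], [-0.026, 1.0, -0.002], [0.008, -0.002, -1.0]]
wrist_force: [-0.3, -1.1, 0.8]
grip_width: 0.0204
```

```bash
python3 - <<'E'
from saws import *
gp(.5965,.1668,.1995)
E
```

```text
t 16.2 pos [0.5978 0.1673 0.1993] yaw 1.5 grip 0.0204 F [-0.3 -1.1  0.8] tilt [-0.0083 -0.0017]
delta tool mm [ 0.  -0.2 -0.2] turn about tool z deg -0.13
```

Emit:
send_rows:
  commands:
    - [0,0,0.5,0,14]
    - [0,0,0,0,36]
    - [0,0,0,0,36]
    - [0,0,0,0,36]
    - [0,0,-8,0,36]
    - [0,0,-20,0,36]
    - [0,0,-25,0,36]
    - [0,0,-25,0,36]
    - [0,0,-18,0,70]
    - [0,0,0,0,70]

```text
clock: 17.2
position: [0.5985, 0.1674, 0.3017]
eef_rot: [[-1.0, -0.026, -0.006], [-0.026, 1.0, -0.001], [0.007, -0.001, -1.0]]
wrist_force: [0.5, 1.1, 0.3]
grip_width: 0.0637
```

```bash
python3 - <<'E'
from saws import *
gp(.4035,-.317,.3)
E
```

```text
t 17.2 pos [0.5985 0.1674 0.3017] yaw 1.5 grip 0.0637 F [0.5 1.1 0.3] tilt [-0.0065 -0.0013]
delta tool mm [ 206.5 -479.     3.6] turn about tool z deg -0.13
```

Emit:
send_rows:
  commands:
    - [8,-18,0,0,70]
    - [16,-38,0,0,70]
    - [19,-44,0,0,70]
    - [19,-44,0,0,70]
    - [19,-44,0,0,70]
    - [19,-44,0,0,70]
    - [19,-44,0,0,70]
    - [19,-44,0,0,70]
    - [19,-44,0,0,70]
    - [16,-38,0,0,70]
    - [10,-24,0,0,70]
    - [0,0,0,0,70]

```text
clock: 18.4
position: [0.4185, -0.2772, 0.2939]
eef_rot: [[-0.999, -0.03, -0.011], [-0.03, 1.0, 0.0], [0.011, 0.001, -1.0]]
wrist_force: [0.5, 0.5, -0.6]
grip_width: 0.0699
```

```bash
python3 - <<'E'
from saws import *
gp(.4035,-.317,.3)
E
```

```text
t 18.4 pos [ 0.4185 -0.2772  0.2939] yaw 1.74 grip 0.0699 F [ 0.5  0.5 -0.6] tilt [-0.0115  0.0005]
delta tool mm [ 14.5 -39.5  -6. ] turn about tool z deg 0.11
```

Emit:
send_rows:
  commands:
    - [5,-14,0,0,70]
    - [5,-14,0,0,70]
    - [3,-7,0,0,70]
    - [1,-3,0,0,70]
    - [0,0,0,0,70]
    - [0,0,0,0,70]

```text
clock: 19.0
position: [0.4057, -0.3153, 0.2914]
eef_rot: [[-0.999, -0.031, -0.013], [-0.031, 1.0, 0.005], [0.013, 0.005, -1.0]]
wrist_force: [0.5, 0.4, 0.3]
grip_width: 0.0697
```

```bash
python3 - <<'E'
from saws import *
gp(.4035,-.317,.19)
saws('w7.png',(.4035,-.317))
f=grab_frame('top');save({'frame':cv2.resize(f['frame'][150:300,140:440],None,fx=2.6,fy=2.6)},'t4.png')
E
```

```text
t 19.0 pos [ 0.4057 -0.3153  0.2914] yaw 1.78 grip 0.0697 F [0.5 0.4 0.3] tilt [-0.013   0.0049]
delta tool mm [ -1.   -3.  101.4] turn about tool z deg 0.15
[316. 248.] 6685 ((0.4027568995952606, -0.31814104318618774), 0.025555502623319626) [ 0.40097874 -0.31805123  0.04209823]
```

View pics/w7.png

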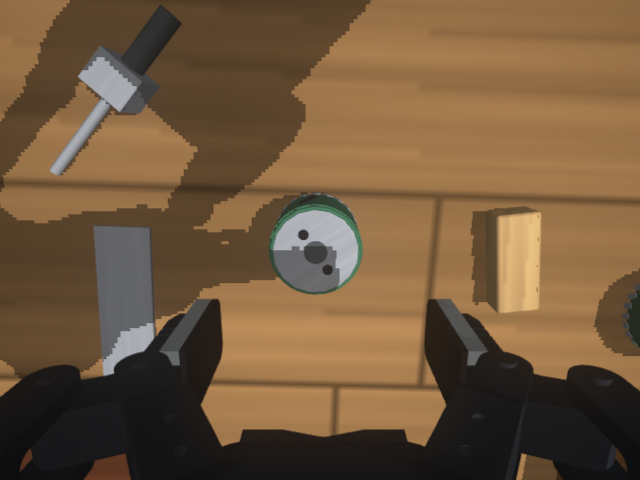

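View pics/t4.png

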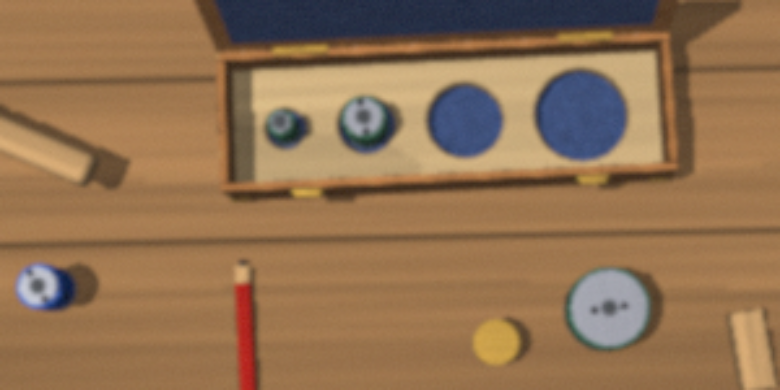

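Both small saws stand in their recesses. The 51 saw is at (316,248) in the wrist view, and I descend on it.

Emit:
send_rows:
  commands:
    - [-0.5,-2,12,0,70]
    - [-0.5,-1,18,0,70]
    - [0,0,18,0,70]
    - [0,0,12,0,70]
    - [0,0,5,0,70]
    - [0,0,0,0,70]
    - [0,0,0,0,70]

```text
clock: 19.8
position: [0.4068, -0.3167, 0.2219]
eef_rot: [[-0.999, -0.034, -0.012], [-0.034, 0.999, 0.005], [0.012, 0.005, -1.0]]
wrist_force: [0.5, -0.3, 0.3]
grip_width: 0.07
```

```bash
python3 - <<'E'
from saws import *
gp(.403,-.3176,.187)
E
```

```text
t 19.8 pos [ 0.4068 -0.3167  0.2219] yaw 1.94 grip 0.07 F [ 0.5 -0.3  0.3] tilt [-0.0124  0.0047]
delta tool mm [ 1.5 -1.7 34.9] turn about tool z deg 0.31
```

Emit:
send_rows:
  commands:
    - [1,-1.5,6,0.3,70]
    - [0,0,8,0,70]
    - [0,0,8,0,70]
    - [0,0,6,0,70]
    - [0,0,3,0,70]
    - [0,0,0,0,70]
    - [0,0,0,0,70]

```text
clock: 20.5
position: [0.4057, -0.3187, 0.1899]
eef_rot: [[-1.0, -0.028, -0.01], [-0.028, 1.0, 0.003], [0.01, 0.003, -1.0]]
wrist_force: [0.2, 0.5, 0.3]
grip_width: 0.0703
```

```bash
python3 - <<'E'
from saws import *
gp(.403,-.3176,.187)
E
```

```text
t 20.5 pos [ 0.4057 -0.3187  0.1899] yaw 1.61 grip 0.0703 F [0.2 0.5 0.3] tilt [-0.0102  0.0027]
delta tool mm [1.1 0.7 2.9] turn about tool z deg -0.02
```

Emit:
send_rows:
  commands:
    - [1,0.6,2,0,70]
    - [0,0,0,0,70]
    - [0,0,0,0,45]
    - [0,0,0,0,45]
    - [0,0,0,0,45]
    - [0,0,0,0,45]
    - [0,0,0,0,45]
    - [0,0,0,0,45]

```text
clock: 21.3
position: [0.4049, -0.3183, 0.1889]
eef_rot: [[-1.0, -0.028, -0.009], [-0.028, 1.0, 0.001], [0.009, 0.002, -1.0]]
wrist_force: [-0.1, -1.2, 0.3]
grip_width: 0.0495
```

```bash
python3 - <<'E'
from saws import *
gp(.403,-.3176,.187)
E
```

```text
t 21.3 pos [ 0.4049 -0.3183  0.1889] yaw 1.61 grip 0.0495 F [-0.1 -1.2  0.3] tilt [-0.0088  0.0015]
delta tool mm [0.5 0.5 1.9] turn about tool z deg -0.02
```

Emit:
send_rows:
  commands:
    - [0,0,-8,0,45]
    - [0,0,-16,0,45]
    - [0,0,-24,0,45]
    - [0,0,-24,0,45]
    - [0,0,-18,0,45]
    - [0,0,-12,0,45]
    - [0,0,0,0,45]

```text
clock: 22.0
position: [0.4053, -0.318, 0.2953]
eef_rot: [[-1.0, -0.028, -0.011], [-0.028, 1.0, 0.004], [0.011, 0.004, -1.0]]
wrist_force: [-0.2, -0.5, -1.8]
grip_width: 0.0492
```

```bash
python3 - <<'E'
from saws import *
gp(.6006,.025,.3)
E
```

```text
t 22.0 pos [ 0.4053 -0.318   0.2953] yaw 1.61 grip 0.0492 F [-0.2 -0.5 -1.8] tilt [-0.0115  0.0039]
delta tool mm [-206.5  336.7   -5.6] turn about tool z deg -0.02
```

Emit:
send_rows:
  commands:
    - [-9,15,0,0,45]
    - [-18,30,0,0,45]
    - [-24,39,0,0,45]
    - [-24,39,-1,0,45]
    - [-24,39,-1,0,45]
    - [-24,39,-1,0,45]
    - [-24,39,-1,0,45]
    - [-20,33,-1,0,45]
    - [-14,23,0,0,45]
    - [-8,13,0,0,45]
    - [0,0,0,0,45]
    - [0,0,0,0,45]

```text
clock: 23.2
position: [0.5905, 0.0073, 0.2852]
eef_rot: [[-0.999, -0.024, -0.029], [-0.024, 1.0, 0.006], [0.029, 0.006, -1.0]]
wrist_force: [-0.0, 0.4, -2.0]
grip_width: 0.0497
```

```bash
python3 - <<'E'
from saws import *
gp(.6006,.025,.23)
E
```

```text
t 23.2 pos [0.5905 0.0073 0.2852] yaw 1.36 grip 0.0497 F [-0.   0.4 -2. ] tilt [-0.0289  0.0056]
delta tool mm [-16.6  16.1  54.8] turn about tool z deg -0.27
```

Emit:
send_rows:
  commands:
    - [-6,6,4,-0.3,45]
    - [-5,5,6,0,45]
    - [-3,3,8,0,45]
    - [-1,1,10,0,45]
    - [0,0,10,0,45]
    - [0,0,6,0,45]
    - [0,0,0,0,45]
    - [0,0,0,0,45]

```text
clock: 24.0
position: [0.6034, 0.0198, 0.235]
eef_rot: [[-0.999, -0.023, -0.032], [-0.024, 1.0, 0.005], [0.032, 0.005, -0.999]]
wrist_force: [0.4, 0.2, -0.9]
grip_width: 0.0496
```

```bash
python3 - <<'E'
from saws import *
gp(.6006,.025,.1955)
E
```

```text
t 24.0 pos [0.6034 0.0198 0.235 ] yaw 1.35 grip 0.0496 F [ 0.4  0.2 -0.9] tilt [-0.0324  0.0045]
delta tool mm [-3.6  4.3 39.4] turn about tool z deg -0.28
```

Emit:
send_rows:
  commands:
    - [-2.5,3,2,-0.3,45]
    - [-1,1,2,0,45]
    - [0,0,2,0,45]
    - [0,0,0,0,45]
    - [0,0,0,0,45]

```text
clock: 24.5
position: [0.6073, 0.0243, 0.2301]
eef_rot: [[-0.999, -0.029, -0.03], [-0.029, 1.0, 0.005], [0.029, 0.005, -1.0]]
wrist_force: [-0.1, 0.0, -0.3]
grip_width: 0.0492
```

```bash
python3 - <<'E'
from saws import *
gp(.6006,.025,.1955)
save(grab_frame('wrist'),'w8.png')
E
```

```text
t 24.5 pos [0.6073 0.0243 0.2301] yaw 1.68 grip 0.0492 F [-0.1  0.  -0.3] tilt [-0.0295  0.0045]
delta tool mm [ 1.1 -0.1 34.6] turn about tool z deg 0.05
```

View pics/w8.png

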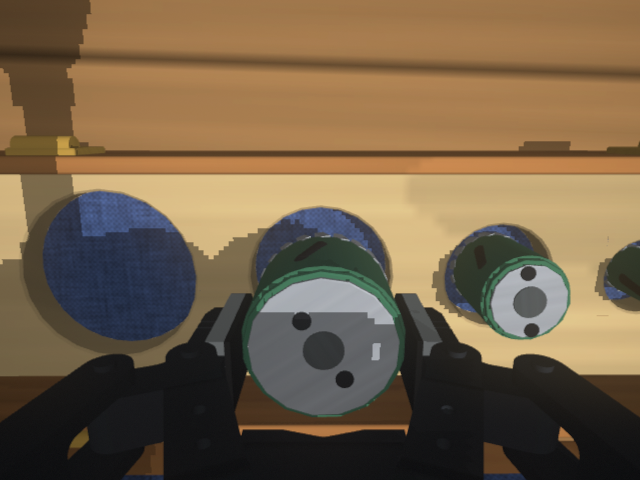

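Emit:
send_rows:
  commands:
    - [0,0,6,0,45]
    - [0,0,6,0,45]
    - [0,0,6,0,45]
    - [0,0,5,0,45]
    - [0,0,4,0,45]
    - [0,0,0,0,45]
    - [0,0,0,0,45]

```text
clock: 25.25
position: [0.6061, 0.0243, 0.1998]
eef_rot: [[-0.999, -0.029, -0.031], [-0.029, 1.0, 0.005], [0.031, 0.005, -1.0]]
wrist_force: [-1.5, 0.4, -1.1]
grip_width: 0.0496
```

```bash
python3 - <<'E'
from saws import *
gp(.6006,.025,.1955)
E
```

```text
t 25.25 pos [0.6061 0.0243 0.1998] yaw 1.67 grip 0.0496 F [-1.5  0.4 -1.1] tilt [-0.031   0.0045]
delta tool mm [0.5 0.  4.3] turn about tool z deg 0.04
```

Emit:
send_rows:
  commands:
    - [0,0,2,0,45]
    - [0,0,1.5,0,45]
    - [0,0,0,0,45]
    - [0,0,0,0,45]

```text
clock: 25.65
position: [0.6062, 0.0243, 0.1967]
eef_rot: [[-0.999, -0.029, -0.03], [-0.029, 1.0, 0.005], [0.03, 0.005, -1.0]]
wrist_force: [0.7, -0.2, -0.4]
grip_width: 0.0496
```

```bash
python3 - <<'E'
from saws import *
gp(.6006,.025,.1955)
E
```

```text
t 25.65 pos [0.6062 0.0243 0.1967] yaw 1.67 grip 0.0496 F [ 0.7 -0.2 -0.4] tilt [-0.0298  0.0045]
delta tool mm [0.9 0.  1.3] turn about tool z deg 0.04
```

Emit:
send_rows:
  commands:
    - [0,0,0.7,0,45]
    - [0,0,0,0,64]
    - [0,0,0,0,64]
    - [0,0,0,0,64]
    - [0,0,-8,0,64]
    - [0,0,-20,0,64]
    - [0,0,-25,0,64]
    - [0,0,-25,0,64]
    - [0,0,-20,0,80]
    - [0,0,0,0,82]

```text
clock: 26.65
position: [0.6091, 0.0238, 0.3017]
eef_rot: [[-0.999, -0.029, -0.026], [-0.029, 1.0, 0.004], [0.026, 0.005, -1.0]]
wrist_force: [0.3, 0.1, 0.2]
grip_width: 0.0818
```

```bash
python3 - <<'E'
from saws import *
gp(.448,-.083,.3)
E
```

```text
t 26.65 pos [0.6091 0.0238 0.3017] yaw 1.67 grip 0.0818 F [0.3 0.1 0.2] tilt [-0.0265  0.0045]
delta tool mm [ 160.  -102.9    5.4] turn about tool z deg 0.04
```

Emit:
send_rows:
  commands:
    - [14,-9,0,0,82]
    - [28,-18,0,0,82]
    - [32,-20,0,0,82]
    - [32,-20,0,0,82]
    - [28,-18,0,0,82]
    - [14,-9,0,0,82]
    - [6,-4,0,0,82]
    - [0,0,0,0,82]
    - [0,0,0,0,82]

```text
clock: 27.55
position: [0.4526, -0.081, 0.2997]
eef_rot: [[-0.999, -0.03, -0.029], [-0.031, 1.0, 0.005], [0.029, 0.006, -1.0]]
wrist_force: [-0.6, 0.9, 0.2]
grip_width: 0.0819
```

```bash
python3 - <<'E'
from saws import *
gp(.448,-.083,.184)
saws('w9.png',(.448,-.083))
f=grab_frame('top');save({'frame':cv2.resize(f['frame'][150:300,140:440],None,fx=2.6,fy=2.6)},'t5.png')
E
```

```text
t 27.55 pos [ 0.4526 -0.081   0.2997] yaw 1.74 grip 0.0819 F [-0.6  0.9  0.2] tilt [-0.0288  0.0052]
delta tool mm [ -3.1  -3.5 115.6] turn about tool z deg 0.11
[316. 248.] 9837 ((0.44775649905204773, -0.08360164612531662), 0.03194216266274452) [ 0.4456739  -0.08356563  0.04214739]
```

View pics/w9.png

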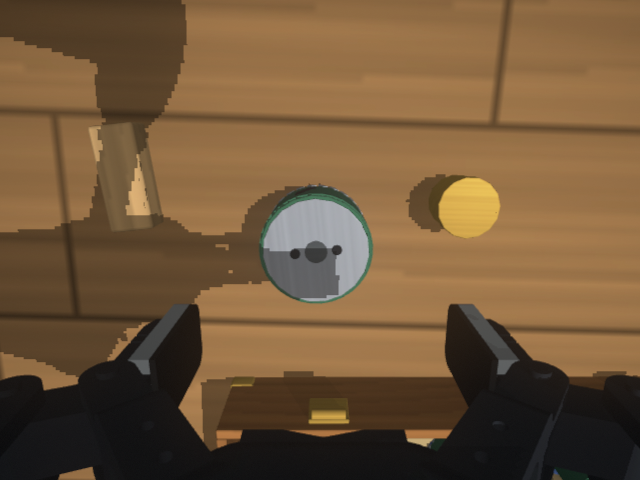

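View pics/t5.png

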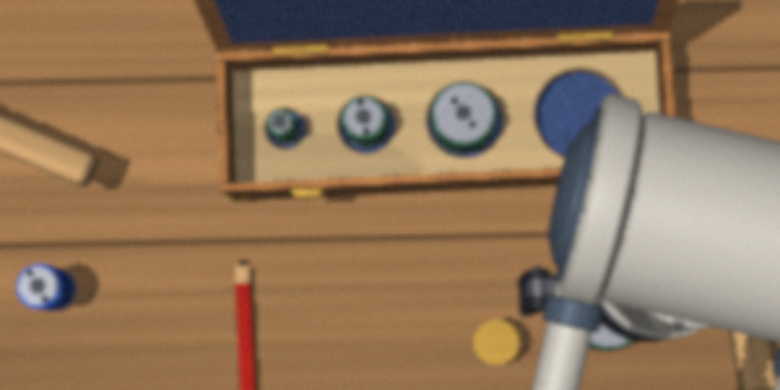

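Three saws are now in their recesses. The 64 saw is at (316,248) in the wrist view, at (0.4478, -0.0836).

Emit:
send_rows:
  commands:
    - [-1.5,-2,12,0,82]
    - [-1.5,-1,18,0,82]
    - [0,0,20,0,82]
    - [0,0,16,0,82]
    - [0,0,6,0,82]
    - [0,0,0,0,82]
    - [0,0,0,0,82]

```text
clock: 28.35
position: [0.4564, -0.0815, 0.2206]
eef_rot: [[-0.999, -0.036, -0.032], [-0.036, 0.999, 0.006], [0.032, 0.008, -0.999]]
wrist_force: [0.1, 0.7, 0.1]
grip_width: 0.0821
```

```bash
python3 - <<'E'
from saws import *
gp(.4478,-.0835,.185)
E
```

```text
t 28.35 pos [ 0.4564 -0.0815  0.2206] yaw 2.07 grip 0.0821 F [0.1 0.7 0.1] tilt [-0.032   0.0064]
delta tool mm [ 2.7 -3.1 35.7] turn about tool z deg 0.44
```

Emit:
send_rows:
  commands:
    - [2,-2.5,4,0.4,82]
    - [0,0,3,0,82]
    - [0,0,0,0,82]
    - [0,0,0,0,82]

```text
clock: 28.75
position: [0.455, -0.0844, 0.2154]
eef_rot: [[-0.999, -0.029, -0.028], [-0.029, 1.0, 0.005], [0.028, 0.006, -1.0]]
wrist_force: [0.1, 0.5, 0.4]
grip_width: 0.082
```

```bash
python3 - <<'E'
from saws import *
gp(.4478,-.0835,.185)
E
```

```text
t 28.75 pos [ 0.455  -0.0844  0.2154] yaw 1.64 grip 0.082 F [0.1 0.5 0.4] tilt [-0.0281  0.0053]
delta tool mm [ 2.  -0.  30.5] turn about tool z deg 0.01
```

Emit:
send_rows:
  commands:
    - [1.5,0,6,0,82]
    - [0,0,7,0,82]
    - [0,0,7,0,82]
    - [0,0,6,0,82]
    - [0,0,3,0,82]
    - [0,0,0,0,82]
    - [0,0,0,0,82]

```text
clock: 29.45
position: [0.4522, -0.0842, 0.1836]
eef_rot: [[-0.999, -0.029, -0.029], [-0.029, 1.0, 0.005], [0.028, 0.006, -1.0]]
wrist_force: [-0.3, -0.2, 0.1]
grip_width: 0.0824
```

```bash
python3 - <<'E'
from saws import *
gp(.4478,-.0835,.185)
E
```

```text
t 29.45 pos [ 0.4522 -0.0842  0.1836] yaw 1.64 grip 0.0824 F [-0.3 -0.2  0.1] tilt [-0.0285  0.0055]
delta tool mm [ 0.1 -0.1 -1.4] turn about tool z deg 0.01
```

Emit:
send_rows:
  commands:
    - [0,0,-1.5,0,82]
    - [0,0,0,0,57]
    - [0,0,0,0,57]
    - [0,0,0,0,57]
    - [0,0,0,0,57]
    - [0,0,0,0,57]
    - [0,0,0,0,57]

```text
clock: 30.15
position: [0.4526, -0.0843, 0.1862]
eef_rot: [[-0.999, -0.029, -0.027], [-0.029, 1.0, 0.005], [0.027, 0.006, -1.0]]
wrist_force: [0.4, -0.0, -0.4]
grip_width: 0.0624
```

```bash
python3 - <<'E'
from saws import *
gp(.4478,-.0835,.185)
E
```

```text
t 30.15 pos [ 0.4526 -0.0843  0.1862] yaw 1.64 grip 0.0624 F [ 0.4 -0.  -0.4] tilt [-0.027  0.005]
delta tool mm [0.6 0.1 1.2] turn about tool z deg 0.01
```

Gripped at TCP height 0.1862. Lifting.

Emit:
send_rows:
  commands:
    - [0,0,-8,0,57]
    - [0,0,-16,0,57]
    - [0,0,-24,0,57]
    - [0,0,-24,0,57]
    - [0,0,-18,0,57]
    - [0,0,-14,0,57]
    - [0,0,0,0,57]

```text
clock: 30.85
position: [0.4548, -0.0847, 0.2945]
eef_rot: [[-0.999, -0.029, -0.031], [-0.029, 1.0, 0.006], [0.031, 0.007, -1.0]]
wrist_force: [0.3, -1.2, -2.3]
grip_width: 0.0622
```

```bash
python3 - <<'E'
from saws import *
gp(.603,-.068,.3)
E
```

```text
t 30.85 pos [ 0.4548 -0.0847  0.2945] yaw 1.64 grip 0.0622 F [ 0.3 -1.2 -2.3] tilt [-0.0309  0.0061]
delta tool mm [-153.1   11.4  -10.1] turn about tool z deg 0.01
```

Emit:
send_rows:
  commands:
    - [-8,0.5,-1,0,57]
    - [-16,1.2,-1,0,57]
    - [-20,1.5,-1,0,57]
    - [-20,1.5,-1,0,57]
    - [-20,1.5,-1,0,57]
    - [-20,1.5,-1,0,57]
    - [-18,1.5,-1,0,57]
    - [-14,1,0,0,57]
    - [-9,0.5,0,0,57]
    - [-4,0,0,0,57]
    - [0,0,0,0,57]
    - [0,0,0,0,57]

```text
clock: 32.05
position: [0.6112, -0.068, 0.2796]
eef_rot: [[-0.998, -0.028, -0.052], [-0.029, 1.0, 0.01], [0.051, 0.012, -0.999]]
wrist_force: [-0.1, 0.2, -2.7]
grip_width: 0.0626
```

```bash
python3 - <<'E'
from saws import *
gp(.603,-.068,.23)
E
```

```text
t 32.05 pos [ 0.6112 -0.068   0.2796] yaw 1.61 grip 0.0626 F [-0.1  0.2 -2.7] tilt [-0.0515  0.0103]
delta tool mm [-2.2 -2.2 49.5] turn about tool z deg -0.02
```

Emit:
send_rows:
  commands:
    - [-1,-1,6,0,57]
    - [0,-0.5,10,0,57]
    - [0,0,12,0,57]
    - [0,0,8,0,57]
    - [0,0,4,0,57]
    - [0,0,0,0,57]
    - [0,0,0,0,57]

```text
clock: 32.75
position: [0.6083, -0.0695, 0.2354]
eef_rot: [[-0.998, -0.027, -0.053], [-0.028, 1.0, 0.011], [0.053, 0.012, -0.999]]
wrist_force: [-0.3, -1.3, -2.2]
grip_width: 0.0623
```

```bash
python3 - <<'E'
from saws import *
gp(.603,-.068,.195)
save(grab_frame('wrist'),'w10.png')
E
```

```text
t 32.75 pos [ 0.6083 -0.0695  0.2354] yaw 1.55 grip 0.0623 F [-0.3 -1.3 -2.2] tilt [-0.053   0.0105]
delta tool mm [-5.  -0.7 40.2] turn about tool z deg -0.08
```

View pics/w10.png

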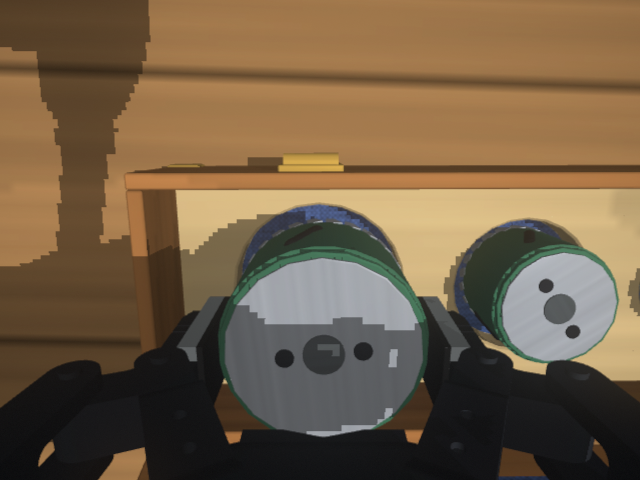

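Emit:
send_rows:
  commands:
    - [-3,-0.5,1,0,57]
    - [-1.5,0,2,0,57]
    - [0,0,2,0,57]
    - [0,0,0,0,57]
    - [0,0,0,0,57]

```text
clock: 33.3
position: [0.6136, -0.0699, 0.2314]
eef_rot: [[-0.998, -0.027, -0.05], [-0.028, 1.0, 0.01], [0.05, 0.011, -0.999]]
wrist_force: [0.1, -0.4, -2.1]
grip_width: 0.0627
```

```bash
python3 - <<'E'
from saws import *
gp(.6034,-.068,.195)
E
```

```text
t 33.3 pos [ 0.6136 -0.0699  0.2314] yaw 1.56 grip 0.0627 F [ 0.1 -0.4 -2.1] tilt [-0.0502  0.01  ]
delta tool mm [ 0.6 -0.  36.5] turn about tool z deg -0.07
```

Emit:
send_rows:
  commands:
    - [0,0,6,0,57]
    - [0,0,6,0,57]
    - [0,0,6,0,57]
    - [0,0,5,0,57]
    - [0,0,4,0,57]
    - [0,0,0,0,57]
    - [0,0,0,0,57]

```text
clock: 34.0
position: [0.6117, -0.0695, 0.201]
eef_rot: [[-0.998, -0.027, -0.052], [-0.028, 1.0, 0.01], [0.052, 0.012, -0.999]]
wrist_force: [1.1, -0.5, -1.6]
grip_width: 0.0625
```

```bash
python3 - <<'E'
from saws import *
gp(.6034,-.068,.1935)
E
```

```text
t 34.0 pos [ 0.6117 -0.0695  0.201 ] yaw 1.56 grip 0.0625 F [ 1.1 -0.5 -1.6] tilt [-0.0519  0.0103]
delta tool mm [-0.1 -0.2  7.5] turn about tool z deg -0.07
```

Emit:
send_rows:
  commands:
    - [0,0,3,0,57]
    - [0,0,2,0,57]
    - [0,0,1,0,57]
    - [0,0,0,0,57]
    - [0,0,0,0,57]

```text
clock: 34.5
position: [0.6116, -0.0694, 0.1953]
eef_rot: [[-0.998, -0.027, -0.051], [-0.028, 1.0, 0.01], [0.05, 0.011, -0.999]]
wrist_force: [-0.5, 0.5, -2.7]
grip_width: 0.0621
```

```bash
python3 - <<'E'
from saws import *
gp(.6034,-.068,.1935)
E
```

```text
t 34.5 pos [ 0.6116 -0.0694  0.1953] yaw 1.56 grip 0.0621 F [-0.5  0.5 -2.7] tilt [-0.0506  0.0101]
delta tool mm [ 0.3 -0.1  1.8] turn about tool z deg -0.07
```

Emit:
send_rows:
  commands:
    - [0,0,1,0,57]
    - [0,0,0,0,57]
    - [0,0,0,0,57]

```text
clock: 34.8
position: [0.6117, -0.0695, 0.1945]
eef_rot: [[-0.998, -0.027, -0.05], [-0.028, 1.0, 0.01], [0.05, 0.011, -0.999]]
wrist_force: [-0.6, 0.5, -0.6]
grip_width: 0.0623
```

Emit:
send_rows:
  commands:
    - [0,0,0,0,76]
    - [0,0,0,0,76]
    - [0,0,0,0,76]
    - [0,0,0,0,76]
    - [0,0,-8,0,76]
    - [0,0,-20,0,76]
    - [0,0,-25,0,76]
    - [0,0,-25,0,76]
    - [0,0,-25,0,76]
    - [0,0,-15,0,40]
    - [0,0,0,0,0]

```text
clock: 35.9
position: [0.6176, -0.0707, 0.3214]
eef_rot: [[-0.999, -0.027, -0.047], [-0.028, 1.0, 0.009], [0.046, 0.011, -0.999]]
wrist_force: [-0.1, 0.5, 0.8]
grip_width: 0.0485
```

```bash
python3 - <<'E'
from saws import *
go(.45,.0385,.35)
save(grab_frame('scene'),'s11.png')
E
```

```text
t 35.9 pos [ 0.6176 -0.0707  0.3214] yaw 1.57 grip 0.0485 F [-0.1  0.5  0.8] tilt [-0.0465  0.0094]
delta tool mm [165.7 114.  -19.7] turn about tool z deg -0.06
```

View pics/s11.png

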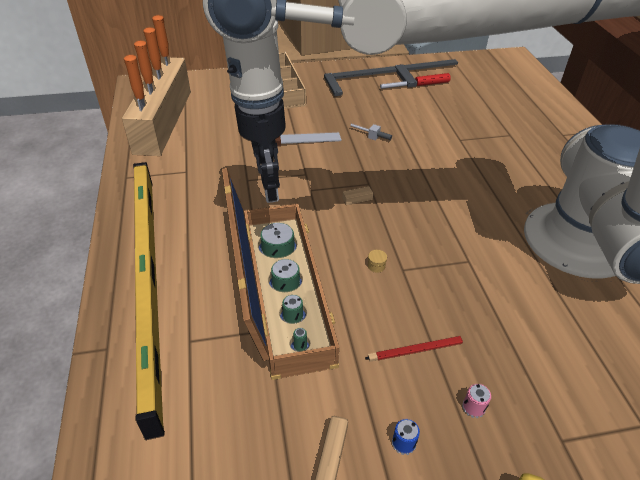

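All four saws sit in the row, from the 64 at (278,238) to the 22 at (300,338). I rise and check the heights before closing the lid.

Emit:
send_rows:
  commands:
    - [0,0,-10,0,0]
    - [0,0,-18,0,0]
    - [0,0,-18,0,0]
    - [0,0,-14,0,0]
    - [0,0,-8,0,0]
    - [12,0,0,0,0]
    - [25,0,0,0,0]
    - [30,0,0,0,0]
    - [30,0,0,0,0]
    - [25,0,0,0,0]
    - [12,0,0,0,0]
    - [0,0,0,0,0]

```text
clock: 37.15
position: [0.483, -0.0751, 0.3885]
eef_rot: [[-0.997, -0.027, -0.067], [-0.028, 1.0, 0.013], [0.067, 0.015, -0.998]]
wrist_force: [0.5, 1.4, -0.7]
grip_width: -0.0002
```

```bash
python3 - <<'E'
from saws import *
go(.45,.0385,.35)
for c in('top','scene'):
    f=grab_frame(c);save(f,c+'12.png');P=world(f)
    for n,(x,y) in dict(s22=(.5965,.1668),s35=(.5983,.1027),s51=(.6006,.025),s64=(.603,-.068)).items():
        m=(f['range_z']>0)&(np.hypot(P[...,0]-x,P[...,1]-y)<.034)&(P[...,2]>.035)&(P[...,2]<.12)
        p=P[m]; 
        if len(p): print(c,n,len(p),np.median(p,0).round(4),'z5-95',np.percentile(p[:,2],[5,50,95,100]).round(4))
    m=(P[...,2]>.075)&(P[...,2]<.158)&(P[...,0]>.645)&(P[...,0]<.7)&(abs(P[...,1]-.04)<.16)
    p=P[m];print(len(p),np.linalg.lstsq(np.c_[p[:,2]-.1,p[:,1]-.04,np.ones(len(p))],p[:,0],rcond=None)[0])
    m=(P[...,2]>.14)&(P[...,2]<.19)&(P[...,0]>.645)&(P[...,0]<.72)&(abs(P[...,1]-.04)<.16)
    p=P[m];print(np.percentile(p,[50,95,100],axis=0).round(4))
E
```

```text
t 37.15 pos [ 0.483  -0.0751  0.3885] yaw 1.57 grip -0.0002 F [ 0.5  1.4 -0.7] tilt [-0.0674  0.013 ]
delta tool mm [ 27.1 113.9  42.1] turn about tool z deg -0.06
top s22 105 [0.5951 0.1664 0.0497] z5-95 [0.0395 0.0497 0.0537 0.0549]
top s35 247 [0.5975 0.1029 0.0503] z5-95 [0.0422 0.0503 0.0537 0.0554]
top s51 501 [0.5989 0.0252 0.0506] z5-95 [0.0457 0.0506 0.0539 0.0569]
top s64 48 [ 0.602  -0.0395  0.0491] z5-95 [0.0406 0.0491 0.0531 0.0542]
3009 [ 0.20423648 -0.02905803  0.66242147]
[[0.675  0.0625 0.1602]
 [0.6845 0.1864 0.1655]
 [0.6893 0.1997 0.1693]]
scene s22 170 [0.5972 0.1719 0.0475] z5-95 [0.0372 0.0475 0.0508 0.0528]
scene s35 340 [0.5997 0.1087 0.0481] z5-95 [0.0373 0.0481 0.051  0.0526]
scene s51 589 [0.6014 0.0323 0.0484] z5-95 [0.0371 0.0484 0.0509 0.0529]
scene s64 739 [ 0.6036 -0.0591  0.0484] z5-95 [0.0382 0.0484 0.0511 0.0528]
1315 [ 0.20693696 -0.02849935  0.66267623]
[[0.6777 0.0701 0.1608]
 [0.6859 0.1888 0.1637]
 [0.6898 0.2    0.166 ]]
```

View pics/top12.png

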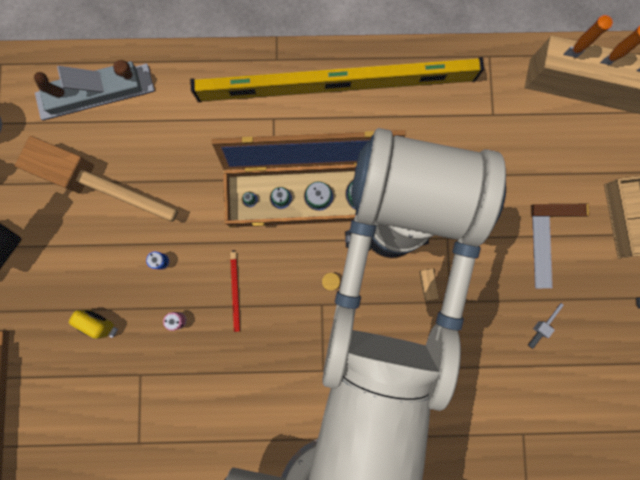

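Saw tops read 0.050 m, which is the felt-seated height, and the lid leans at about 1.77 rad. Next I go over and behind its free edge.

Emit:
send_rows:
  commands:
    - [-10,5,-2,0,0]
    - [-20,10,-2,0,0]
    - [-26,13,-2,0,0]
    - [-28,14,-3,0,0]
    - [-28,14,-3,0,0]
    - [-28,14,-3,0,0]
    - [-28,14,-3,0,0]
    - [-26,12,-3,0,0]
    - [-20,9,-2,0,0]
    - [-12,5,0,0,0]
    - [-5,2,0,0,0]
    - [0,0,0,0,0]

```text
clock: 38.45
position: [0.7364, 0.0565, 0.3819]
eef_rot: [[-0.997, -0.031, -0.077], [-0.032, 0.999, 0.015], [0.077, 0.017, -0.997]]
wrist_force: [0.1, 1.1, 0.4]
grip_width: -0.0
```

```bash
python3 - <<'E'
from saws import *
gp(.718,.04,.37,L=.1734)
s=sensors.state();print('tip',s['position']+s['eef_rot'][:,2]*.1734,s['q'].round(2))
save(grab_frame('scene'),'s13.png')
E
```

```text
t 38.45 pos [0.7364 0.0565 0.3819] yaw 1.77 grip -0.0 F [0.1 1.1 0.4] tilt [-0.0773  0.0149]
delta tool mm [  4.7 -19.1  12. ] turn about tool z deg 0.14
tip [0.72301321 0.05905514 0.20902924] [ 0.03  0.53  0.75  0.02  1.94 -1.57]
```

View pics/s13.png

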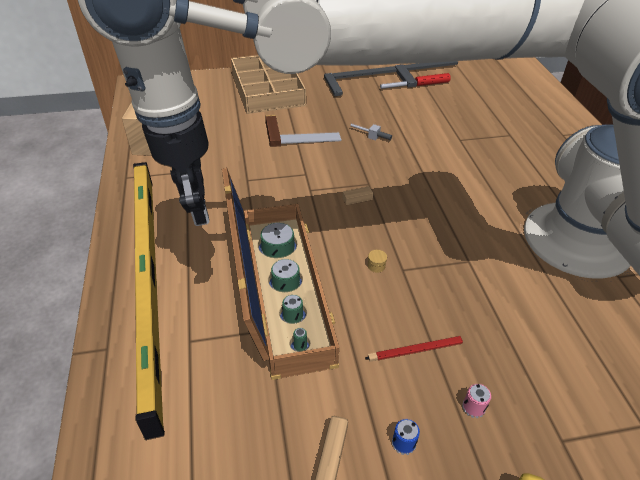

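Emit:
send_rows:
  commands:
    - [0,-8,8,0,0]
    - [0,-8,16,0,0]
    - [0,-2,18,0,0]
    - [0,0,16,0,0]
    - [0,0,10,0,0]
    - [0,0,0,0,0]
    - [0,0,0,0,0]

```text
clock: 39.2
position: [0.7283, 0.0332, 0.3124]
eef_rot: [[-0.997, -0.026, -0.075], [-0.027, 1.0, 0.014], [0.075, 0.016, -0.997]]
wrist_force: [0.2, -0.4, -0.0]
grip_width: -0.0001
```

```bash
cat >> h.py <<'E'
def tip():
    s=sensors.state();print('t',round(s['clock'],2),'tip',(s['position']+s['eef_rot'][:,2]*.1734).round(4),'tilt',s['eef_rot'][:2,2].round(3),'F',s['wrist_force'].round(1))
E
python3 -c "
from h import *
tip()"
```

```text
t 39.2 tip [0.7153 0.0356 0.1395] tilt [-0.075  0.014] F [ 0.2 -0.4 -0. ]
```

Emit:
send_rows:
  commands:
    - [4,0.5,0.3,0,0]
    - [7,0,0.4,0,0]
    - [7,0,0.4,0,0]
    - [7,0,0.4,0,0]
    - [7,0,0.4,0,0]
    - [7,0,0.4,0,0]
    - [7,0,0.4,0,0]
    - [7,0,0.4,0,0]
    - [4,0,0,0,0]
    - [0,0,0,0,0]

```text
clock: 40.2
position: [0.6666, 0.0321, 0.3193]
eef_rot: [[-0.998, -0.027, -0.062], [-0.027, 1.0, 0.013], [0.062, 0.015, -0.998]]
wrist_force: [2.6, -0.1, 1.6]
grip_width: -0.0
```

```bash
python3 - <<'E'
from h import *
tip()
save(grab_frame('scene'),'s14.png')
E
```

```text
t 40.2 tip [0.6557 0.0345 0.1463] tilt [-0.062  0.013] F [ 2.6 -0.1  1.6]
```

View pics/s14.png

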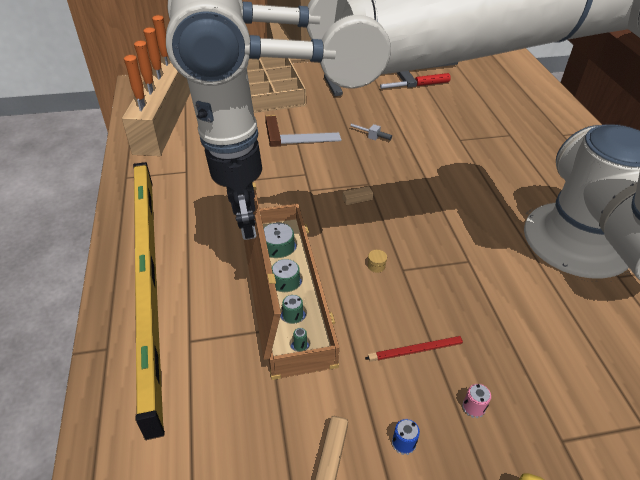

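The lid is past vertical, with its outer face seen at (270,290). I follow the arc forward and down.

Emit:
send_rows:
  commands:
    - [5,0,1.5,0,0]
    - [6,0,2.2,0,0]
    - [6,0,2.8,0,0]
    - [6,0,3,0,0]
    - [6,0,3.5,0,0]
    - [6,0,4,0,0]
    - [5,0,4,0,0]
    - [5,0,4.5,0,0]
    - [0,0,0,0,0]

```text
clock: 41.15
position: [0.6157, 0.031, 0.295]
eef_rot: [[-0.998, -0.026, -0.064], [-0.027, 1.0, 0.013], [0.064, 0.015, -0.998]]
wrist_force: [0.1, -0.2, -0.5]
grip_width: -0.0002
```

```bash
python3 - <<'E'
from h import *
tip()
save(grab_frame('scene'),'s15.png')
E
```

```text
t 41.15 tip [0.6045 0.0333 0.122 ] tilt [-0.064  0.013] F [ 0.1 -0.2 -0.5]
```

View pics/s15.png

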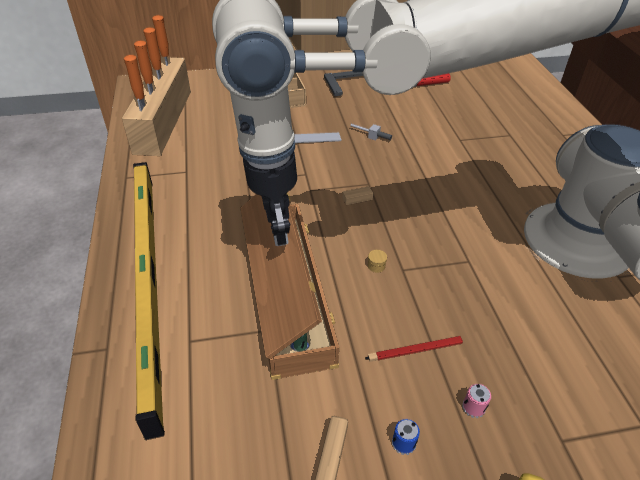

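Emit:
send_rows:
  commands:
    - [4,0,5,0,0]
    - [4,0,6,0,0]
    - [4,0,6,0,0]
    - [4,0,6,0,0]
    - [3,0,6,0,0]
    - [3,0,6,0,0]
    - [2,0,5,0,0]
    - [1,0,4,0,0]
    - [0,0,0,0,0]

```text
clock: 42.1
position: [0.5858, 0.0311, 0.2478]
eef_rot: [[-0.998, -0.027, -0.065], [-0.028, 1.0, 0.014], [0.065, 0.015, -0.998]]
wrist_force: [0.6, 0.2, 0.3]
grip_width: 0.0
```

```bash
python3 - <<'E'
from h import *
tip()
E
```

```text
t 42.1 tip [0.5745 0.0335 0.0748] tilt [-0.065  0.014] F [0.6 0.2 0.3]
```

Emit:
send_rows:
  commands:
    - [0,0,3,0,0]
    - [0,0,3,0,0]
    - [0,0,2,0,0]
    - [0,0,0,0,0]

```text
clock: 42.5
position: [0.5852, 0.0312, 0.2412]
eef_rot: [[-0.998, -0.027, -0.065], [-0.028, 1.0, 0.013], [0.065, 0.015, -0.998]]
wrist_force: [-0.2, -0.6, 0.6]
grip_width: -0.0004
```

```bash
python3 - <<'E'
from h import *
tip()
f=grab_frame('top');P=world(f);save(f,'t16.png')
m=(P[...,2]>.055)&(P[...,2]<.09)&(P[...,0]>.55)&(P[...,0]<.65)&(abs(P[...,1]-.04)<.16)
p=P[m];print(len(p),np.linalg.lstsq(np.c_[p[:,0]-.6,p[:,1]-.04,np.ones(len(p))],p[:,2],rcond=None)[0])
E
```

```text
t 42.5 tip [0.574  0.0335 0.0682] tilt [-0.065  0.013] F [-0.2 -0.6  0.6]
4276 [-0.00071985  0.00126099  0.06844729]
```

Emit:
send_rows:
  commands:
    - [0,0,2,0,0]
    - [0,0,1.5,0,0]
    - [0,0,1.5,0,0]
    - [0,0,0,0,0]

```text
clock: 42.95
position: [0.585, 0.0313, 0.2413]
eef_rot: [[-0.998, -0.027, -0.062], [-0.028, 1.0, 0.013], [0.062, 0.015, -0.998]]
wrist_force: [-0.8, -0.4, -0.5]
grip_width: 0.0002
```

Emit:
send_rows:
  commands:
    - [0,0,3,0,0]

```text
clock: 43.05
position: [0.5849, 0.0313, 0.2406]
eef_rot: [[-0.998, -0.027, -0.06], [-0.028, 1.0, 0.013], [0.06, 0.015, -0.998]]
wrist_force: [-8.6, -0.4, 21.8]
grip_width: 0.0001
```

Emit:
send_rows:
  commands:
    - [0,0,5,0,0]

```text
clock: 43.15
position: [0.5846, 0.0313, 0.2405]
eef_rot: [[-0.998, -0.027, -0.058], [-0.028, 1.0, 0.013], [0.057, 0.014, -0.998]]
wrist_force: [-14.7, -0.6, 33.8]
grip_width: 0.0002
```

The lid stays put under 34 N, so it is shut. I withdraw and check.

Emit:
send_rows:
  commands:
    - [0,0,-5,0,0]
    - [0,0,-15,0,0]
    - [0,0,-25,0,0]
    - [0,0,-25,0,0]
    - [10,0,-25,0,0]
    - [25,0,-15,0,0]
    - [30,0,-5,0,0]
    - [30,0,0,0,0]
    - [20,0,0,0,0]
    - [10,0,0,0,0]
    - [0,0,0,0,0]
    - [0,0,0,0,0]

```text
clock: 44.35
position: [0.4638, 0.0262, 0.3698]
eef_rot: [[-0.998, -0.027, -0.055], [-0.028, 1.0, 0.014], [0.055, 0.015, -0.998]]
wrist_force: [-0.1, -0.2, 1.0]
grip_width: 0.0003
```

```bash
python3 - <<'E'
from h import *
tip()
for c in('top','scene'):
    f=grab_frame(c);P=world(f);save(f,c+'17.png')
    m=(P[...,2]>.06)&(P[...,2]<.09)&(P[...,0]>.55)&(P[...,0]<.65)&(abs(P[...,1]-.04)<.16)
    p=P[m];print(c,len(p),np.linalg.lstsq(np.c_[p[:,0]-.6,p[:,1]-.04,np.ones(len(p))],p[:,2],rcond=None)[0])
    print([(np.round(r['at'],3).tolist(),round(r['score'],2)) for r in pinpoint('lid_edge',c)][:2])
E
```

```text
t 44.35 tip [0.4542 0.0286 0.1967] tilt [-0.055  0.014] F [-0.1 -0.2  1. ]
top 1725 [-8.69278409e-04 -5.52274795e-05  6.86011564e-02]
[]
scene 8010 [0.00070025 0.00018449 0.06656616]
[([0.54, 0.036, 0.064], 0.77)]
```

View pics/scene17.png

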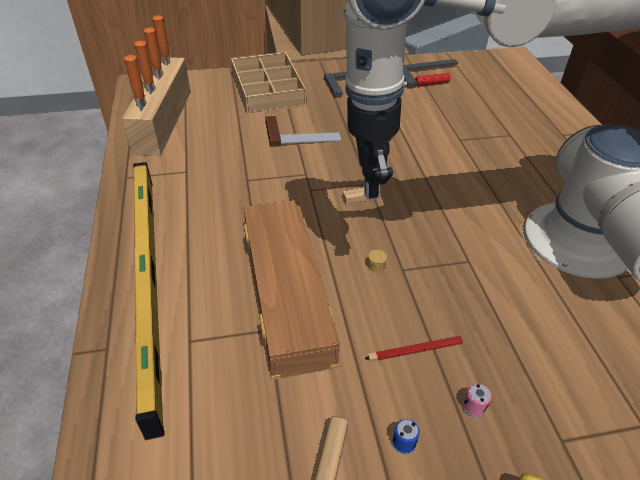

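The lid lies flat: slope below 0.001, top at 0.0675 ±0.001 m as specified. The robot touches nothing, so I hand the job in.

```bash
python3 -c "
from plant import bot
print(bot.finish_job())"
```

```text
the job is handed in; nothing more can be done
None
```

All four green saws stand teeth down in their own recesses, smallest to largest, and the lid is shut. I handed the job in at about 44 s of the 120 s allowed. The blue and pink look-alikes were left untouched.

**Saws:** before I closed the lid, the saw tops measured about 0.048–0.051 m above the bench, against 0.0505 m for a saw down on the felt. In the top camera the largest saw was mostly hidden by the arm, so its seating rests on the scene camera (0.048 m, a little low for all four there). The wrist force falling as I set it down also fits it resting on the felt.

**Lid:** it did not move under a 34 N push of the fingertips. After I withdrew, both cameras showed it level, with a slope under 0.001 and its top at 0.0666 m and 0.0686 m. The expected height is 0.0675 m, so that is within the calibration error. The network found the lid edge in the scene camera at (0.540, 0.036, 0.064) m, which is about 8 mm forward of where I expected it, and did not find it in the top camera.

**Anything off:** the tool drifted a few degrees out of vertical during the moves, because the commands give no way to correct tilt. I allowed for it when aiming. No saw tipped over, nothing fell, and the highest force I read at the wrist was about 37 N.

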